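# Copy a blind hole's depth to the boring machine

### The arm

A 7-joint arm with a two-finger parallel gripper is mounted at the origin on the work surface. World frame = base frame: x ahead of the robot, y to its left, z up, the work surface at z = 0. Lengths are in mm, angles in rad, forces in N, time in s.
With the tool pointing down it reaches from about 400 to 850 mm from the base axis. Payload 10.4 kg.
Tool frame: the origin (TCP) lies midway between the tips of the shut fingers; the grasp point (between the pads) lies 19 mm behind it (arm.grasp_offset is the distance from the TCP to the grasp point, in mm); y points along the fingers, x is the direction in which the jaws open and shut, and the axes are right-handed (so a half turn about y gives the same grasp; the last joint's range is limited). The gripper opens to 87 mm and grips with 3 to 60 N. Pads are 19 mm wide; open, the fingers measure 117 mm over their backs; the gripper's body (75 mm by 190 mm) begins 51 mm behind the grasp point.
Start: joints at [1.232, 0.332, -0.065, 1.46, 0.022, 1.35, -0.088], TCP at [194.133, -594.108, 222.576] pointing down, gripper open.
Joint ranges: [-2.6, 2.6], [-0.5, 2.12], [-1.47, 1.34], [0.16, 2.42], [-1.27, 4.41], [0.06, 2.06], [-2.6, 2.6]. Speed limits (rad/s): [2.22, 2.22, 2.79, 2.79, 3.14, 3.14, 3.14].

### API

Orientations are given as a unit quaternion [x, y, z, w].
In Python, from bench import monitor, imaging, arm gives the robot as it stands.
- The arm moves only by the shell command python3 -m jog 'ROWS' [OPENING] [FORCE]. ROWS is JSON, a list of rows, each a list of 2 entries, a list of its own where there are three numbers: the shift along the tool's x, y, z in mm, then the turn, a rotation vector about the tool's x, y, z in rad. A call has 1 to 5 rows; each row is the pose to reach, as a shift and turn from the pose measured when the call began, along the tool's axes at that moment; what a row does not reach only later rows make up. A row lasts 1/10 s, in which the tool goes at most 50 mm and 8.59 degrees, less where a joint would pass 70% of its speed; a pose out of reach is approached as far as the arm can. A call with a gripper value outside its range is refused whole. OPENING is the gripper's target within -1 to 1 (fully open at 1, half-way at 0, shut at -1), set as the call begins (- or left out, the last holds). The fingers move at their own pace and stop on an object; FORCE is the grip in N (left out, the last holds). Time passes only in rows, so rows that repeat a pose let the fingers close. It gives the time, the measured TCP pose, the force and the opening at its end, in the units of the state.
- monitor.sense(): the state, without advancing time (a new reading comes with each control period).
- imaging.grab_frame(name): name is "scene" or "top" or "wrist"; returns a dict with "color" (400x640x3 uint8, blue, green, red), "vertical_fov" (degrees; the focal length in pixels is half the picture's height over the tangent of half this angle, whatever the lens; pixels are square), "cx", "cy" (the principal point, pixels), "R" (3x3) and "t" (3): a world point X has camera coordinates R X + t. Camera axes: x right, y down, z forward; pixel columns grow to the right and rows downward; lengths in mm; the calibration is good to about 2 mm. A picture is of the moment at which its call begins. There is no depth.
- arm.job_done(): hands the job in, once; it reports no verdict.
The state is a dict: "time_s": time; "joint_positions": joint angles; "dq": joint speeds; "tau": joint torques, N m; "position": TCP position; "tcp_rot": TCP orientation; "wrist_force": force on the tool from outside, world axes, zero at the start; "ft_torque": the same for the moment, N m; "gripper_width": finger opening in mm.
Only numpy, scipy, OpenCV 4.12 (cv2) and the standard library are available. Lean on these libraries where they do the work, as an engineer would, in place of code of your own. Each camera call takes 0.05 s, during which the arm holds its last target.

### The job

Find the depth of the blind hole in the turned foot that stands in the V-stop: stand the depth gauge square on top of the foot over the hole, ease the rod down by its knob until you feel it press on the bottom, without ramming it, then put the gauge back across its saddle with the rod still set to that depth, so that the next holes can be checked with it. Then flip the boring machine's one depth stop that matches (yellow 24 mm, blue 32 mm, red 40 mm) right over so that it lies down, leaving the other two parked. Leave the three feet standing where they are and do not disturb the other things on the bench.

Things in the scene. Friction and masses are not known exactly. Their poses are not given: they have to be found in the camera images.
- gauge: the depth gauge's stock: a dark wooden bar with a brass sole, 24 mm (x) by 160 mm (y) by 26 mm high (z), about 0.26 kg. Origin: centre of the flat underside (sole), z up. An 8 mm steel rod with a red knob slides up and down through its middle. It starts lying across the saddle
- rod (a joint): how far the rod's tip stands out below the sole, in m: 0 = flush, knob high (top of travel); 0.046 = fully down. Starts below 0.004. Friction of about 1.2 N holds the rod against its own 50 g, but the stock is heavier: lifting the gauge by the knob draws the rod up to 0 first. With the sole on a foot and the tip at the bottom it reads the hole's depth
- rod_knob (a point): middle of the red knob at the top of the rod: 22 mm across, 14 mm high, round; its middle is 91 mm above the sole at rod 0, less as the rod goes down. It slides along the gauge's z axis through the middle of the stock
- saddle: wooden rest for the gauge, fixed. Origin: centre of its underside, z up. Base 100 by 100 by 12 mm; two cheeks, 70 mm long in x, 14 mm thick in y, centred at y = -25 and +25 mm, tops at 70 mm; the rod hangs in the 36 mm gap between them. The gauge lies across both, its length along the saddle's y, its origin 70 mm above the saddle's
- vstop: plywood V-stop, fixed on the bench, 32 mm high, open towards its -x. Origin: on the bench, on the axis of a 70 mm foot pushed home in it. The foot standing here is the sample
- foot_a: one of three look-alike turned beech feet, 70 mm across, 60 mm high, standing loose and upright. Origin: centre of the underside; z up. In the middle of its flat top (60 mm up) is the mouth of an upright blind hole 12 mm across, 24, 32 or 40 mm deep: each foot has another depth, and neither looks nor name tell which
- foot_b: one of three look-alike turned beech feet, 70 mm across, 60 mm high, standing loose and upright. Origin: centre of the underside; z up. In the middle of its flat top (60 mm up) is the mouth of an upright blind hole 12 mm across, 24, 32 or 40 mm deep: each foot has another depth, and neither looks nor name tell which
- foot_c: one of three look-alike turned beech feet, 70 mm across, 60 mm high, standing loose and upright. Origin: centre of the underside; z up. In the middle of its flat top (60 mm up) is the mouth of an upright blind hole 12 mm across, 24, 32 or 40 mm deep: each foot has another depth, and neither looks nor name tell which
- borer: bench boring machine, fixed. Origin: on the bench below the middle stop's pivot; z up. Its three depth stops stand in a row along y, 34 mm apart, on a bracket from -30 to +70 mm in x, -63 to +63 mm in y, at most 54 mm high. A stop plate stands at x = 98 to 112 mm, y = -55 to +170 mm, 85 mm high; the tall parts (up to 220 mm) are beyond y = +105 mm
- stop_24 (a joint): depth stop for 24 mm: a yellow arm 14 mm wide (y), 12 mm thick, with a steel bolt in its end, 74 mm from pivot to bolt end; pivot axis along y at (0, 34, 46) mm in the borer frame. Value in rad: 0 = parked, leaning 0.35 rad back to -x from upright; 1.92 = down, lying level towards +x. Turns freely: pushed towards +x past upright it falls over by itself. Starts below 0.08
- stop_32 (a joint): depth stop for 32 mm: a blue arm 14 mm wide (y), 12 mm thick, with a steel bolt in its end, 66 mm from pivot to bolt end; pivot axis along y at (0, 0, 46) mm in the borer frame. Value in rad: 0 = parked, leaning 0.35 rad back to -x from upright; 1.92 = down, lying level towards +x. Turns freely: pushed towards +x past upright it falls over by itself. Starts below 0.08
- stop_40 (a joint): depth stop for 40 mm: a red arm 14 mm wide (y), 12 mm thick, with a steel bolt in its end, 58 mm from pivot to bolt end; pivot axis along y at (0, -34, 46) mm in the borer frame. Value in rad: 0 = parked, leaning 0.35 rad back to -x from upright; 1.92 = down, lying level towards +x. Turns freely: pushed towards +x past upright it falls over by itself. Starts below 0.08
- stop_24_end (a point): outer end of the bolt of the 24 mm stop, 74 mm from its pivot; shows where the top of the parked arm stands
- stop_32_end (a point): outer end of the bolt of the 32 mm stop, 66 mm from its pivot; shows where the top of the parked arm stands
- stop_40_end (a point): outer end of the bolt of the 40 mm stop, 58 mm from its pivot; shows where the top of the parked arm stands
- glue: white glue bottle, a bystander, 60 mm across and 150 mm high, standing loose. Origin: centre of the underside
- tape: roll of cream tape, a bystander, 90 mm across and 24 mm high, lying loose. Origin: centre of the underside
Mind the look-alikes: they are no part of the job. Leave any purple look-alike of the vstop alone. What is shaped like the saddle but turquoise is not meant.

How it is judged:
By the outcome, as a careful person would: the job done as asked, in the order asked, and still so for the second after the job is handed in, with the robot touching nothing.
It also fails if it takes over 53 s, if anything falls off the work surface, if the arm or the gripper's body presses on something with over 40 N, if the wrist force passes 120 N, or if a joint passes its speed limit or range.

## Working session

There is one attempt and no reset: what is moved stays moved. The work goes in short steps, Python scripts to look and compute and a shell command to move; the robot and the scene stay as the last step left them, time stands still between calls to the robot, and variables do not carry over. Pictures are saved under pics/ and viewed, and the job is handed in when it is done.

```bash
mkdir -p pics; ls
python3 - <<'E'
from bench import monitor, imaging, arm
import cv2,numpy as np
s=monitor.sense()
for k in s: print(k,s[k])
print(arm.grasp_offset)
for n in ["scene","top","wrist"]:
    f=imaging.grab_frame(n); cv2.imwrite(f"pics/{n}0.png",f["color"]); print(n,f["vertical_fov"],f["cx"],f["cy"],np.array(f["R"]).round(4).tolist(),f["t"])
    np.savez(f"pics/{n}0.npz",**f)
E
```

```text
pics
time_s 0.0
joint_positions [ 1.23242341  0.33287688 -0.06471682  1.46096306  0.02156923  1.34987431
 -0.08850554]
dq [ 0.00058113 -0.00024184  0.00012122  0.00040061  0.00105251  0.00125484
 -0.00199299]
tau [ 5.74035676e-04 -6.23259044e+01  2.49809457e-02 -3.89894986e+01
 -6.13325089e-02  3.97395494e-02  9.39006713e-05]
position [ 193.9871602  -593.72173768  221.74045642]
tcp_rot [-0.57211407  0.41557283 -0.41474313  0.57268915]
wrist_force [ 0.22625811 -0.53340645 -0.42431648]
ft_torque [-0.01152519 -0.01400801 -0.01282345]
gripper_width 87.23530619677095
18.700000000000003
scene 52.87825953450944 321.1373746331595 195.77402090919878 [[-0.2727, 0.9621, 0.0063], [0.6007, 0.1754, -0.78], [-0.7515, -0.2089, -0.6258]] [ 196.70272502 -213.2679725  1351.52625617]
top 46.35437251070745 333.59256230114596 198.78443687441674 [[-0.0037, -1.0, 0.0039], [-0.9779, 0.0028, -0.2092], [0.2091, -0.0046, -0.9779]] [ -62.06458322  555.31500336 1169.23782673]
wrist 58.97045785509402 315.49752380376236 197.5309914854909 [[0.3104, -0.9506, -0.0005], [-0.9132, -0.2983, 0.2775], [-0.2639, -0.0857, -0.9607]] [-624.66753678  -33.20562558  389.32564687]
```

View pics/scene0.png

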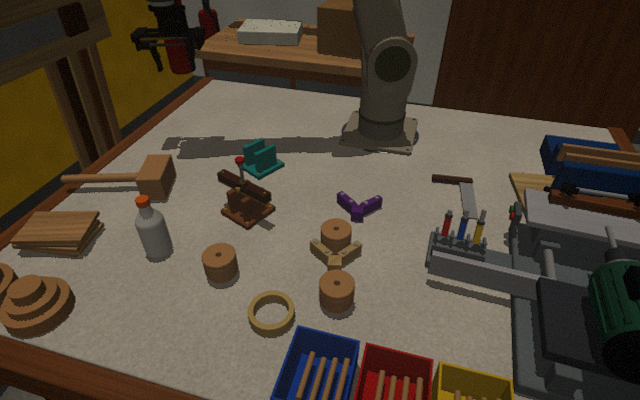

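View pics/top0.png

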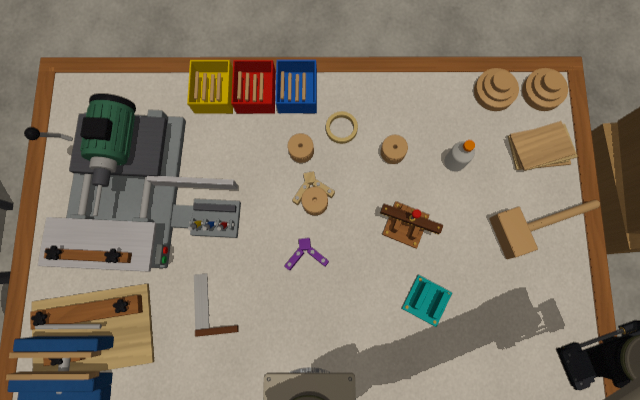

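View pics/wrist0.png

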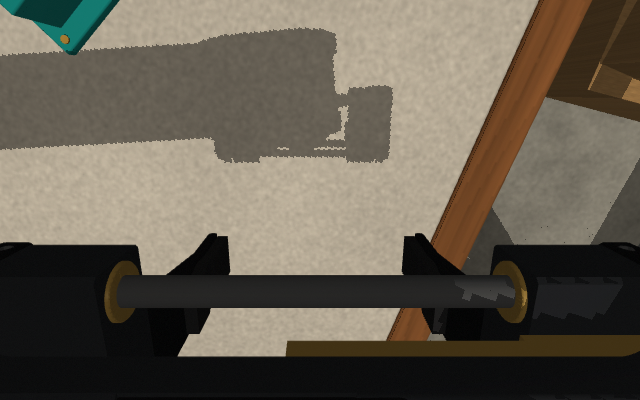

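```bash
cat > h.py <<'E'
import numpy as np,cv2
from scipy.spatial.transform import Rotation as Rn
def load(n): 
    d=np.load(f"pics/{n}.npz"); return {k:d[k] for k in d.files}
def foc(f): return 200/np.tan(np.radians(float(f["vertical_fov"]))/2)
def proj(f,X):
    c=np.atleast_2d(X)@np.array(f["R"]).T+np.array(f["t"]); F=foc(f)
    return np.c_[F*c[:,0]/c[:,2]+f["cx"],F*c[:,1]/c[:,2]+f["cy"]]
def ray(f,u,v):
    R=np.array(f["R"]);F=foc(f)
    d=R.T@np.array([(u-f["cx"])/F,(v-f["cy"])/F,1.]);o=-R.T@np.array(f["t"]); return o,d/np.linalg.norm(d)
def onz(f,u,v,z):
    o,d=ray(f,u,v); return (o+d*(z-o[2])/d[2]).round(1)
def tri(*obs):
    A=np.zeros((3,3));b=np.zeros(3);L=[]
    for f,u,v in obs:
        o,d=ray(f,u,v);P=np.eye(3)-np.outer(d,d);A+=P;b+=P@o;L.append((o,P))
    X=np.linalg.solve(A,b); return X.round(1),[round(float(np.linalg.norm(P@(X-o))),1) for o,P in L]
def crop(f,x0,y0,x1,y1,name,s=8):
    c=f["color"][y0:y1,x0:x1]; cv2.imwrite(f"pics/{name}.png",cv2.resize(c,None,fx=s,fy=s,interpolation=cv2.INTER_CUBIC))
def snap(n,name):
    from bench import imaging
    f=imaging.grab_frame(n); np.savez(f"pics/{name}.npz",**f); cv2.imwrite(f"pics/{name}.png",f["color"]); return f
E
python3 - <<'E'
from h import *
t=load("top0");s=load("scene0")
crop(t,370,185,450,245,"c1",10);crop(t,270,160,350,220,"c2",10);crop(t,170,190,250,250,"c3",10)
crop(s,205,145,285,205+20,"c4",7);crop(s,300,185,380,245+20,"c5",7);crop(s,420,200,500,260+20,"c6",7)
a=np.hstack([cv2.imread(f"pics/c{i}.png") for i in(4,5,6)]);
E
```

```text
(no output)
```

View pics/c1.png

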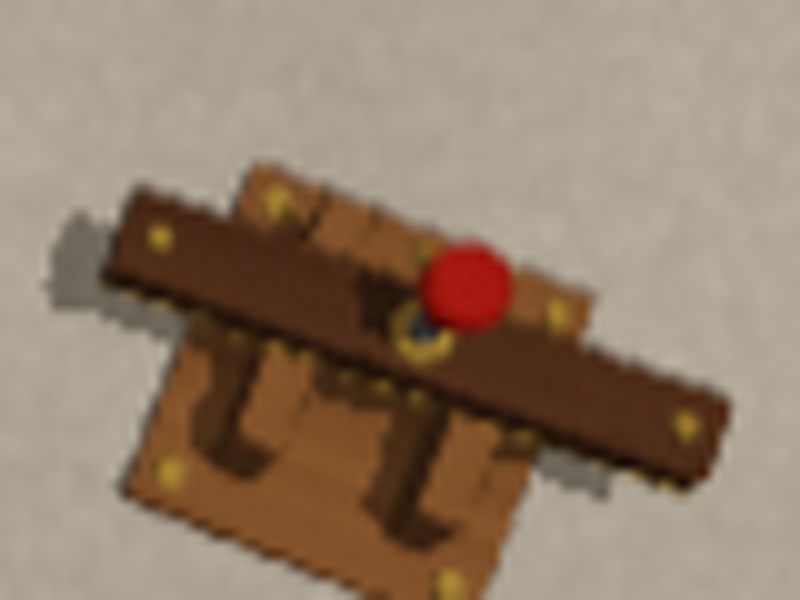

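View pics/c2.png

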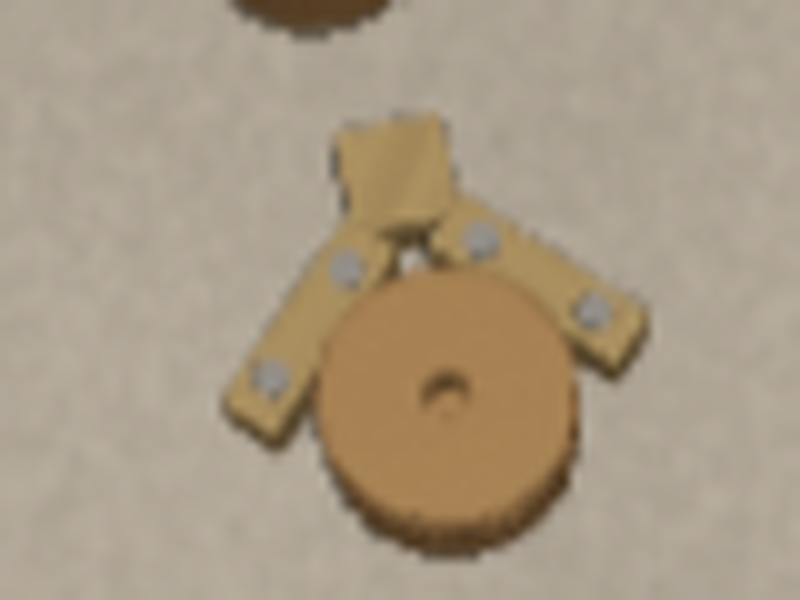

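View pics/c3.png

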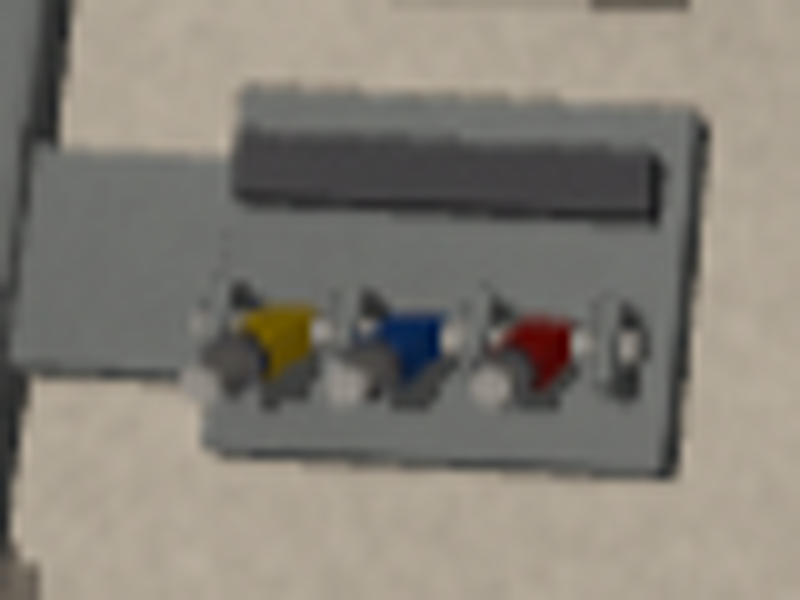

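View pics/c4.png

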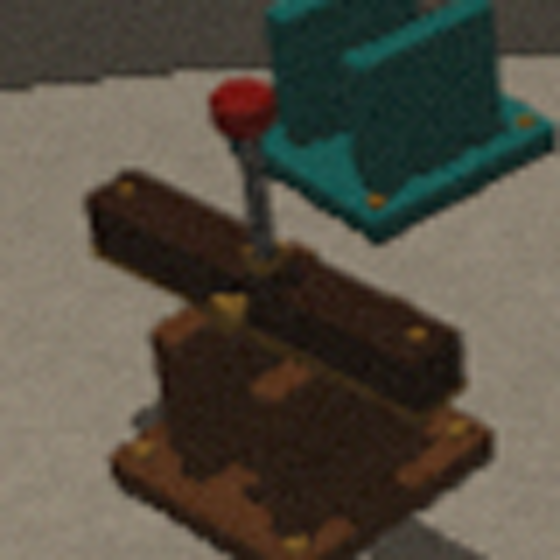

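View pics/c5.png

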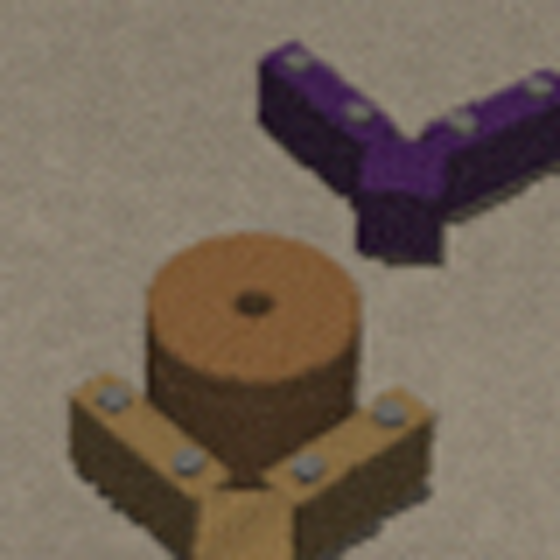

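View pics/c6.png

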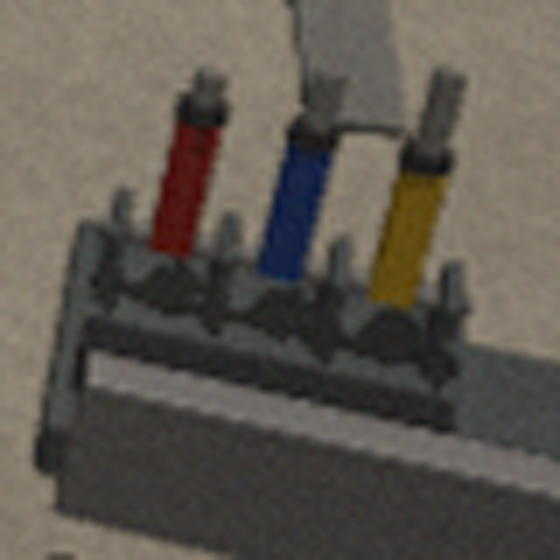

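Run:
```python
from h import *
t=load("top0");s=load("scene0")
h=-.45
def T(a,b): return (t,a+h,b+h)
def S(a,b): return (s,a+h,b+h)
p1=[tri(T(386,208.7),S(223.1,171.9)),onz(t,386+h,208.7+h,96)]
p2=[tri(T(438.7,227.7),S(264.7,192.9)),onz(t,438.7+h,227.7+h,96)]
print(p1,p2)
print("knob",tri(T(416.9,213.7),S(240,160)))
print("collar",onz(t,412.2+h,218+h,97),onz(s,205+262/7+h,145+255/7+h,97))
print("hole",tri(T(314.5,199.2),S(336.3,228.1)),onz(t,315+h,199.3+h,60))
print("R",tri(T(219,228.5),S(450.3,210.7)));print("B",tri(T(204.5,228.5),S(467.1,211.1)));print("Y",tri(T(190.5,228),S(484.3,210.3)))
from bench import monitor
q=monitor.sense()["tcp_rot"];M=Rn.from_quat(q).as_matrix();print(M.round(3))
#saddle base screws z=12
for a,b in[(275,200),(557,315),(170,472),(450,582)]: print(onz(t,370+a/10+h,185+b/10+h,12))
# foot top via colour mask
# vstop screws z32
for a,b in[(348,268),(270,378),(481,241),(593,312)]: print("v",onz(t,270+a/10+h,160+b/10+h,32))
# bracket corners
for a,b in[(240,95),(700,112),(665,470),(205,450)]: print("br",onz(t,170+a/10+h,190+b/10+h,20))
for n,f,c in [("glue",t,(462,150)),("tape",t,(341,127)),("foot",t,(300,148)),("foot",t,(394,150))]: print(n,onz(f,*c,30))
```

```text
[(array([ 533.3, -233.1,  151. ]), [48.2, 48.2]), array([ 522.2, -195.5,   96. ])] [(array([ 465. , -282. ,   48.1]), [56.1, 56.1]), array([ 473.1, -326.9,   96. ])]
knob (array([ 497.6, -261.5,  158.8]), [0.3, 0.3])
collar [ 497.9 -260.9   97. ] [ 498.1 -262.6   97. ]
hole (array([555.2, -12.9,  59.9]), [0.3, 0.3]) [554.8 -13.9  60. ]
R (array([472.3, 224.2,  99.8]), [0.3, 0.3])
B (array([471.4, 258.6, 106.3]), [0.4, 0.4])
Y (array([471.3, 291.2, 116.3]), [0.3, 0.3])
[[ 0.311 -0.     0.951]
 [-0.951  0.001  0.311]
 [-0.001 -1.    -0.   ]]
[ 548.6 -237.    12. ]
[ 516.5 -312.5   12. ]
[ 474.  -206.4   12. ]
[ 444.  -280.6   12. ]
v [595.4  14.9  32. ]
v [565.1  35.5  32. ]
v [602.9 -21.   32. ]
v [583.  -51.3  32. ]
br [563.8 315.5  20. ]
br [558.7 190.7  20. ]
br [461.2 196.3  20. ]
br [467.  319.1  20. ]
glue [ 697.8 -418.5   30. ]
tape [765.6 -85.4  30. ]
foot [704.6  28.   30. ]
foot [ 698.2 -231.    30. ]
```

```bash
cat >> h.py <<'E'
def Rt(deg):
    a=np.radians(deg);x=np.array([np.cos(a),np.sin(a),0]);y=np.array([0,0,-1.]);return np.c_[x,y,np.cross(x,y)]
def go(p,deg,g=True):
    from bench import monitor
    s=monitor.sense();M=Rn.from_quat(s["tcp_rot"]).as_matrix()
    d=M.T@(np.array(p)-s["position"]);w=Rn.from_matrix(M.T@Rt(deg)).as_rotvec()
    print("t",round(s["time_s"],2),"pos",np.round(s["position"],1),"xaz",np.degrees(np.arctan2(M[1,0],M[0,0])).round(2),"F",np.round(s["wrist_force"],1),"w",round(s["gripper_width"],1))
    print("SHIFT",d.round(1).tolist(),"TURN",w.round(3).tolist(),"dist",np.linalg.norm(d).round())
E
python3 - <<'E'
from h import *
from bench import monitor
w=load("wrist0");s=monitor.sense();M=Rn.from_quat(s["tcp_rot"]).as_matrix()
print("cam in tool",M.T@(-w["R"].T@w["t"]-s["position"]),(M.T@w["R"].T).round(3))
go([518.6,-205,235],-20.5)
E
```

```text
cam in tool [-1.94349359e-02 -1.61014939e+02  7.59819374e+01] [[ 1.    -0.     0.001]
 [-0.001 -0.277  0.961]
 [-0.    -0.961 -0.277]]
t 0.15 pos [ 194.  -593.8  221.9] xaz -71.91 F [ 0.7  0.2 -0.2] w 87.0
SHIFT [-268.8, -12.8, 429.3] TURN [-0.0, -0.897, -0.001] dist 507.0
```

Run:
```python
from h import *
go([476.6,-317.4,235],-20.5)
```

```text
t 0.15 pos [ 194.  -593.8  221.9] xaz -71.91 F [ 0.7  0.2 -0.2] w 87.0
SHIFT [-175.0, -12.9, 354.5] TURN [-0.0, -0.897, -0.001] dist 396.0
```

```bash
python3 -m jog '[[[-22,-3,44],[0,-0.12,0]],[[-44,-4,88],[0,-0.24,0]],[[-66,-6,133],[0,-0.36,0]],[[-88,-8,177],[0,-0.48,0]],[[-110,-9,220],[0,-0.60,0]]]' 1
python3 - <<'E'
from h import *
go([476.6,-317.4,235],-20.5)
E
```

```text
time_s: 0.65
position: [370.2, -419.2, 231.1]
tcp_rot: [-0.67, 0.226, -0.226, 0.67]
wrist_force: [0.3, -0.4, 0.0]
gripper_width: 86.7
t 0.65 pos [ 370.2 -419.2  231.1] xaz -37.24 F [ 0.3 -0.4  0. ] w 86.7
SHIFT [23.1, -3.8, 145.4] TURN [-0.001, -0.292, -0.001] dist 147.0
```

```bash
python3 -m jog '[[[8,-1,48],[0,-0.10,0]],[[16,-2,97],[0,-0.2,0]],[[23,-4,145],[0,-0.292,0]],[[23,-4,145.5],[0,-0.292,0]],[[23,-4,145.5],[0,-0.292,0]]]'
python3 - <<'E'
from h import *
snap("wrist","w1");
go([476.6,-317.4,235],-20.5)
E
```

```text
time_s: 1.15
position: [477.1, -316.2, 234.9]
tcp_rot: [-0.696, 0.125, -0.125, 0.696]
wrist_force: [-0.4, -0.5, 0.0]
gripper_width: 87.1
t 1.2 pos [ 476.1 -317.7  234.9] xaz -20.54 F [-0.4 -0.   0.5] w 87.2
SHIFT [0.4, -0.1, 0.4] TURN [-0.0, -0.001, -0.001] dist 1.0
```

View pics/w1.png

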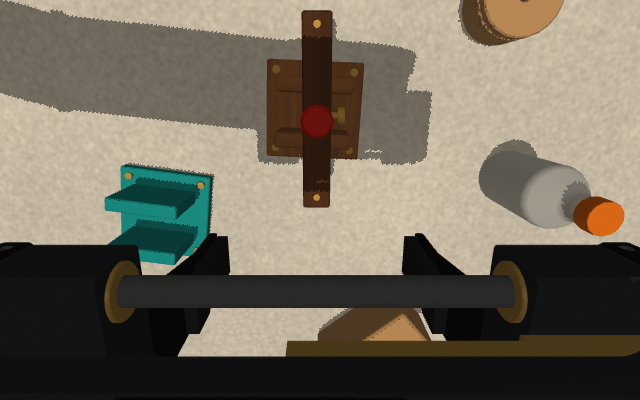

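Run:
```python
from h import *
w=load("w1");im=w["color"].astype(int)
b,g,r=im[...,0],im[...,1],im[...,2]
m=((r>90)&(g<40)).astype(np.uint8);m[230:]=0;m[:,:280]=0;m[:,360:]=0
n,l,st,c=cv2.connectedComponentsWithStats(m);i=1+st[1:,4].argmax();print("knob",c[i],st[i]);kc=c[i]
hs=cv2.cvtColor(w["color"],cv2.COLOR_BGR2HSV)
for y0,y1 in((15,32),(190,206)):
    p=hs[y0:y1,308:326,2].astype(float);k=p>p.min()*0+ (p.max()*0.65);yy,xx=np.nonzero(k);print("pin",308+xx.mean(),y0+yy.mean(),onz(w,308+xx.mean(),y0+yy.mean(),96.5))
t=load("top0")
print(onz(w,*kc,159),onz(w,*kc,157)); print(tri((w,*kc),(t,416.45,213.25)))
# proj of TCP frame: where is tool x=0 line
from bench import monitor
s=monitor.sense();M=Rn.from_quat(s["tcp_rot"]).as_matrix()
print(proj(w,[s["position"]+M@[0,139,z] for z in(0,60,120)]))
crop(w,260,0,370,215,"w1c",4)
```

```text
knob [316.44979367 119.80055021] [301 105  32  31 727]
pin 316.5686274509804 23.392156862745097 [ 522.9 -195.2   96.5]
pin 316.0810810810811 197.16216216216216 [ 474.  -325.9   96.5]
[ 498.8 -259.7  159. ] [ 498.8 -259.8  157. ]
(array([ 498.2, -260.7,  159.5]), [1.2, 1.2])
[[314.8483025  187.65836833]
 [315.00692714 117.58886018]
 [315.18461688  39.09769981]]
```

View pics/w1c.png

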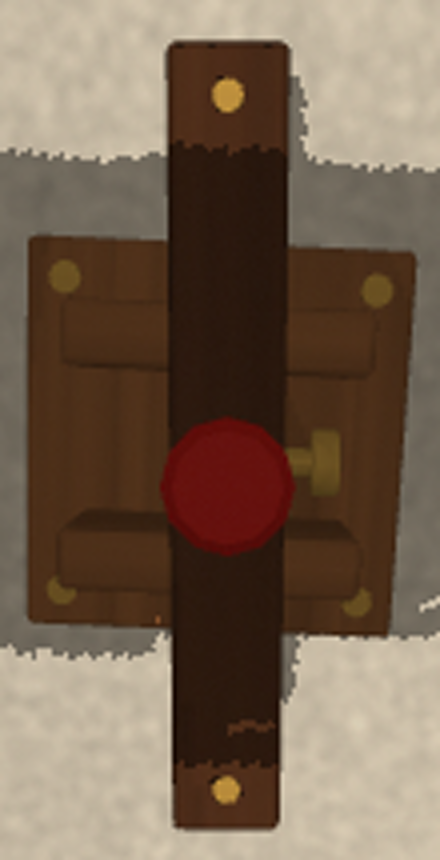

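Run:
```python
from h import *
go([477.4,-316.7,67],-20.5)
```

```text
t 1.2 pos [ 476.1 -317.7  234.9] xaz -20.54 F [-0.4 -0.   0.5] w 87.2
SHIFT [1.1, 167.9, 1.3] TURN [-0.0, -0.001, -0.001] dist 168.0
```

```bash
python3 -m jog '[[[1,45,1.3],[0,0,0]],[[1,90,1.3],[0,0,0]],[[1,130,1.3],[0,0,0]],[[1,155,1.3],[0,0,0]],[[1,168,1.3],[0,-0.001,-0.001]]]'
python3 - <<'E'
from h import *
snap("wrist","w2");
go([477.4,-316.7,67],-20.5)
E
```

```text
time_s: 1.7
position: [474.7, -317.7, 64.2]
tcp_rot: [-0.695, 0.128, -0.125, 0.696]
wrist_force: [0.0, 0.2, 0.3]
gripper_width: 86.6
t 1.75 pos [ 474.7 -317.2   63.5] xaz -20.63 F [-1.4 -0.3 -2. ] w 87.0
SHIFT [2.3, -3.5, 1.4] TURN [-0.001, -0.002, -0.005] dist 4.0
```

View pics/w2.png

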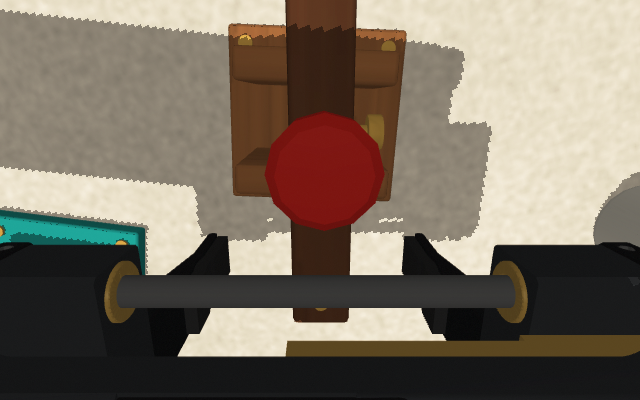

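```bash
python3 -m jog '[[[2.3,-3.5,1.4],[-0.001,-0.002,-0.005]],[[2.3,-3.5,1.4],[-0.001,-0.002,-0.005]]]'
python3 - <<'E'
from h import *
go([477.4,-316.7,67],-20.5)
E
```

```text
time_s: 1.95
position: [478.1, -317.7, 68.7]
tcp_rot: [0.696, -0.125, 0.127, -0.695]
wrist_force: [0.0, 0.3, -0.5]
gripper_width: 87.0
t 1.95 pos [ 478.1 -317.7   68.7] xaz -20.57 F [ 0.   0.3 -0.5] w 87.0
SHIFT [-1.0, 1.7, 0.7] TURN [0.001, -0.001, 0.003] dist 2.0
```

```bash
python3 -m jog '[[[0,0.5,0.5],[0,0,0]],[[0,0.5,0.5],[0,0,0]],[[0,0.5,0.5],[0,0,0]],[[0,0.5,0.5],[0,0,0]],[[0,0.5,0.5],[0,0,0]]]' -1 45
python3 - <<'E'
from h import *
from bench import monitor
for i in range(5): print(monitor.sense()["position"],monitor.sense()["time_s"])
go([477.4,-316.7,67],-20.5)
E
```

```text
time_s: 2.45
position: [478.3, -317.3, 68.3]
tcp_rot: [0.696, -0.125, 0.127, -0.695]
wrist_force: [0.5, 0.2, 0.2]
gripper_width: 54.7
[ 478.25660187 -317.26204132   68.28735062] 2.45
[ 478.25660187 -317.26204132   68.28735062] 2.45
[ 478.25660187 -317.26204132   68.28735062] 2.45
[ 478.25660187 -317.26204132   68.28735062] 2.45
[ 478.25660187 -317.26204132   68.28735062] 2.45
t 2.45 pos [ 478.3 -317.3   68.3] xaz -20.57 F [0.5 0.2 0.2] w 54.7
SHIFT [-1.0, 1.3, 0.2] TURN [0.001, -0.001, 0.003] dist 2.0
```

```bash
python3 -m jog '[[[-0.7,0.5,0],[0,0,0]],[[-0.7,0.5,0],[0,0,0]],[[-0.7,0.5,0],[0,0,0]],[[-0.7,0.5,0],[0,0,0]],[[-0.7,0.5,0],[0,0,0]]]';  python3 -m jog '[[[0,0,0],[0,0,0]],[[0,0,0],[0,0,0]],[[0,0,0],[0,0,0]]]'
python3 - <<'E'
from h import *
go([477.4,-316.7,67],-20.5)
E
```

```text
time_s: 2.95
position: [477.6, -317.0, 67.7]
tcp_rot: [0.696, -0.125, 0.127, -0.695]
wrist_force: [-0.1, -0.4, 1.0]
gripper_width: 23.7
time_s: 3.25
position: [477.6, -317.0, 67.7]
tcp_rot: [0.696, -0.125, 0.127, -0.695]
wrist_force: [0.1, 0.8, 0.2]
gripper_width: 23.9
t 3.25 pos [ 477.6 -317.    67.7] xaz -20.56 F [0.1 0.8 0.2] w 23.9
SHIFT [-0.3, 0.7, 0.2] TURN [0.001, -0.001, 0.003] dist 1.0
```

```bash
python3 -m jog '[[[0,-10,0],[0,0,0]],[[0,-30,0],[0,0,0]],[[0,-40,0],[0,0,0]],[[0,-40,0],[0,0,0]]]'
python3 - <<'E'
from h import *
snap("wrist","w4");snap("scene","s4")
s=load("s4");crop(s,190,130,300,220,"s4c",7)
go([491.9,-54,105],-20.5)
E
```

```text
time_s: 3.65
position: [478.3, -317.5, 109.5]
tcp_rot: [0.697, -0.124, 0.128, -0.695]
wrist_force: [0.3, 0.3, -3.2]
gripper_width: 23.7
t 3.75 pos [ 477.3 -316.9  107.5] xaz -20.57 F [-0.2 -0.2 -3.4] w 23.7
SHIFT [-78.7, 2.0, 251.3] TURN [0.001, -0.001, 0.003] dist 263.0
```

View pics/w4.png

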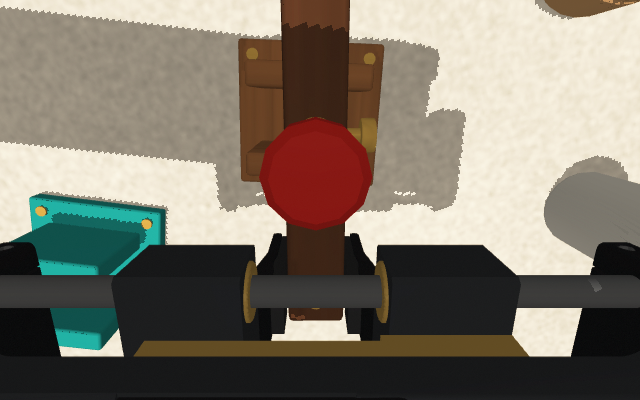

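View pics/s4c.png

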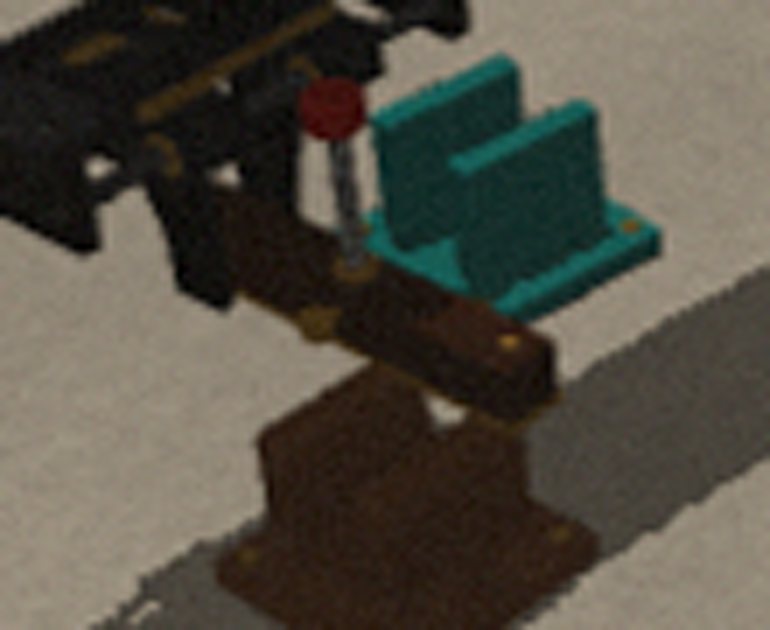

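```bash
python3 -m jog '[[[-12,0,36],[0,0,0]],[[-26,0,83],[0,0,0]],[[-40,0,129],[0,0,0]],[[-54,0,175],[0,0,0]],[[-68,1,220],[0,0,0]]]';  python3 -m jog '[[[-8,1,25],[0,0,0]],[[-10,1,31],[0,0,0]],[[-10,1,31],[0,0,0]],[[-10,1,31],[0,0,0]]]'
python3 - <<'E'
from h import *
snap("wrist","w5")
go([491.9,-54,105],-20.5)
E
```

```text
time_s: 4.25
position: [490.2, -85.1, 105.3]
tcp_rot: [0.696, -0.126, 0.127, -0.695]
wrist_force: [2.2, 0.1, -3.4]
gripper_width: 23.6
time_s: 4.65
position: [491.4, -53.9, 103.8]
tcp_rot: [0.696, -0.127, 0.127, -0.695]
wrist_force: [-0.0, -0.2, -2.6]
gripper_width: 23.4
t 4.7 pos [491.5 -54.2 103.9] xaz -20.69 F [ 0.5 -0.1 -3. ] w 23.6
SHIFT [0.3, -1.1, 0.3] TURN [0.002, -0.003, 0.001] dist 1.0
```

View pics/w5.png

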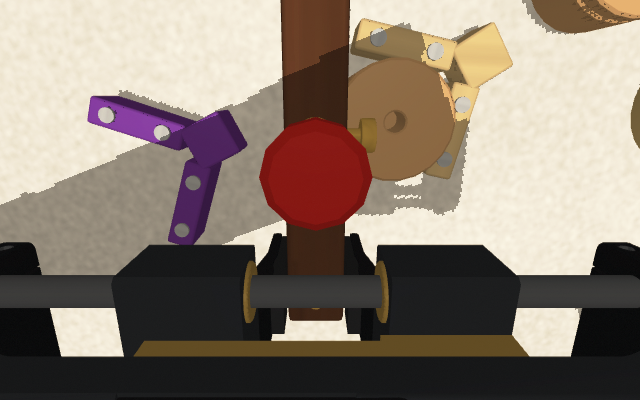

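Run:
```python
from h import *
from bench import monitor
s=monitor.sense();p=s["position"];M=Rn.from_quat(s["tcp_rot"]).as_matrix()
w=load("w5");im=w["color"].astype(int);b,g,r=im[...,0],im[...,1],im[...,2]
crop(w,370,95,420,145,"w5c",12)
m=((r>90)&(g<50)&(b<50)).astype(np.uint8);m[235:]=0
n,l,st,c=cv2.connectedComponentsWithStats(m);i=1+st[1:,4].argmax();print("knob",c[i],st[i])
cam=-w["R"].T@w["t"];
print("cam tool",M.T@(cam-p))
for z in (89,96): 
    q=onz(w,*c[i],p[2]+2.3+z);print("knob tool",M.T@(q-p))
# hole: dark pixels
gr=im[95:145,370:420].sum(2); 
bg=np.median(gr[20:30,30:45]);print(bg)
m=(gr<bg*0.8).astype(np.uint8);n,l,st,c=cv2.connectedComponentsWithStats(m);
for i in range(1,n):
    if st[i,4]>20: print(c[i]+[370,95],st[i])
# bar edges at far rows
gr2=im.sum(2)
for row in (5,15,25,230,310):
    print(row,[x for x in range(255,380) if abs(gr2[row,x+1]-gr2[row,x])>60])
```

```text
knob [315.27924806 173.94349926] [ 259  117  113  114 9522]
cam tool [-8.89429415e-02 -1.61007831e+02  7.61782549e+01]
knob tool [ -0.09965665 -91.38896038  61.00239482]
knob tool [ -0.11841399 -98.39194457  62.47476045]
302.0
[398.20994475 122.27624309] [ 19  16  16  21 181]
5 [279, 280, 349]
15 [280, 281, 348, 349]
25 [280, 281, 348, 349, 356, 357, 358, 359]
230 [285, 286, 344]
310 [255, 286, 287, 288, 342, 344, 375]
```

View pics/w5c.png

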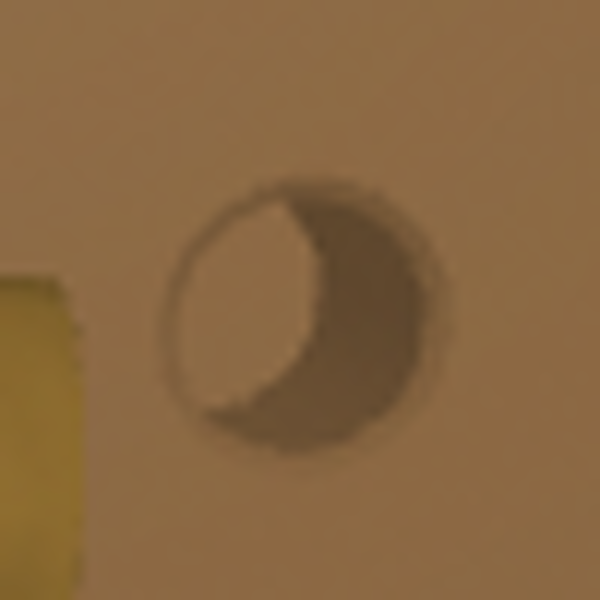

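Run:
```python
from h import *
from bench import monitor
s=monitor.sense();p=s["position"];M=Rn.from_quat(s["tcp_rot"]).as_matrix()
w=load("w5");crop(w,270,290,370,335,"a1",7);w1=load("w1");
H=onz(w,394.9,121.4,60);print("hole",H,"tool",M.T@(H-p))
for v in(318,319,320,321): print(v,(M.T@(onz(w,315,v,p[2]+2.3+26)-p)).round(1))
# w1: gauge ends
gr=w1["color"].astype(int).sum(2);print(gr[5:16,314:317].mean(1).round(),gr[200:214,314:317].mean(1).round())
for v in(10.5,206.5): print(onz(w1,316,v,96))
```

```text
hole [555.4 -12.2  60. ] tool [44.90787323 43.86175217 61.97553886]
318 [ -0.3 -28.2 -16.5]
319 [ -0.3 -28.2 -17. ]
320 [ -0.3 -28.2 -17.6]
321 [ -0.3 -28.2 -18. ]
[550. 550. 550. 556. 558. 236. 134. 144. 146. 147. 148.] [268. 155. 149. 150. 150. 149. 141. 305. 530. 539. 539. 540. 541. 545.]
[ 525.7 -186.5   96. ]
[ 470.9 -334.1   96. ]
```

View pics/a1.png

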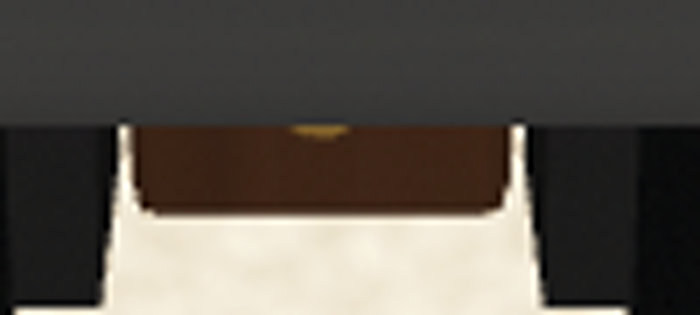

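```bash
python3 -m jog '[[[20,0,0.5],[0.002,-0.003,0]],[[40,0,1],[0.002,-0.003,0]],[[45,15,1],[0.002,-0.003,0]],[[45,38,1],[0.002,-0.003,0]],[[45,38,1],[0.002,-0.003,0]]]'
python3 - <<'E'
from h import *
w=snap("wrist","w6");s=snap("scene","s6")
go([533.9,-69.2,57.7],-20.5)
crop(s,290,170,390,270,"s6c",6)
E
```

```text
time_s: 5.2
position: [531.0, -70.0, 62.3]
tcp_rot: [0.696, -0.128, 0.125, -0.696]
wrist_force: [-1.7, 0.4, -2.9]
gripper_width: 23.6
t 5.3 pos [533.  -69.6  65.4] xaz -20.56 F [ 0.3  0.6 -1.8] w 23.9
SHIFT [0.7, 7.7, 0.7] TURN [0.0, -0.001, -0.001] dist 8.0
```

View pics/w6.png

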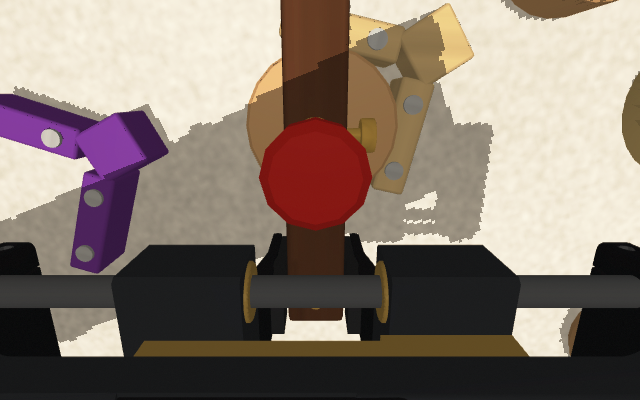

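View pics/s6c.png

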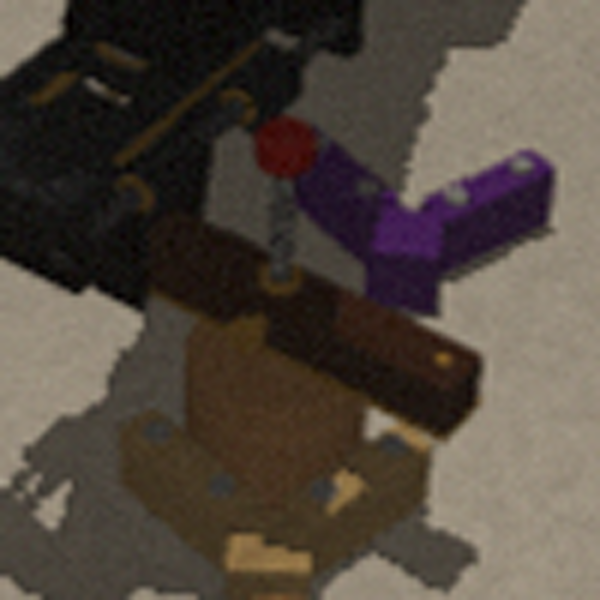

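Run:
```python
from h import *
w=load("w6");crop(w,230,30,430,230,"w6c",4)
w=load("w5");crop(w,330,40,480,190,"w5d",5)
```

View pics/w6c.png

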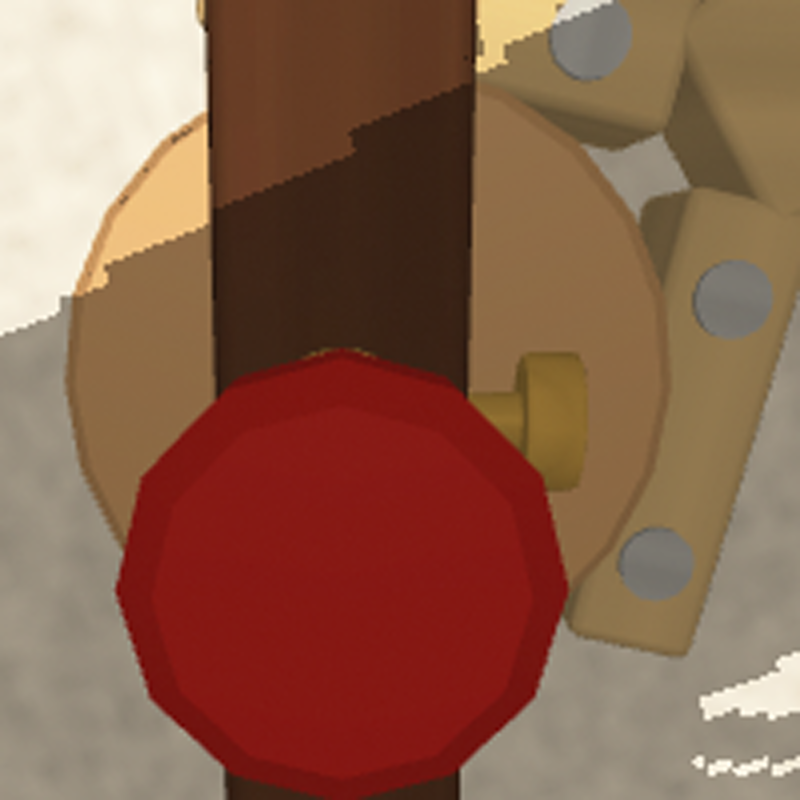

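View pics/w5d.png

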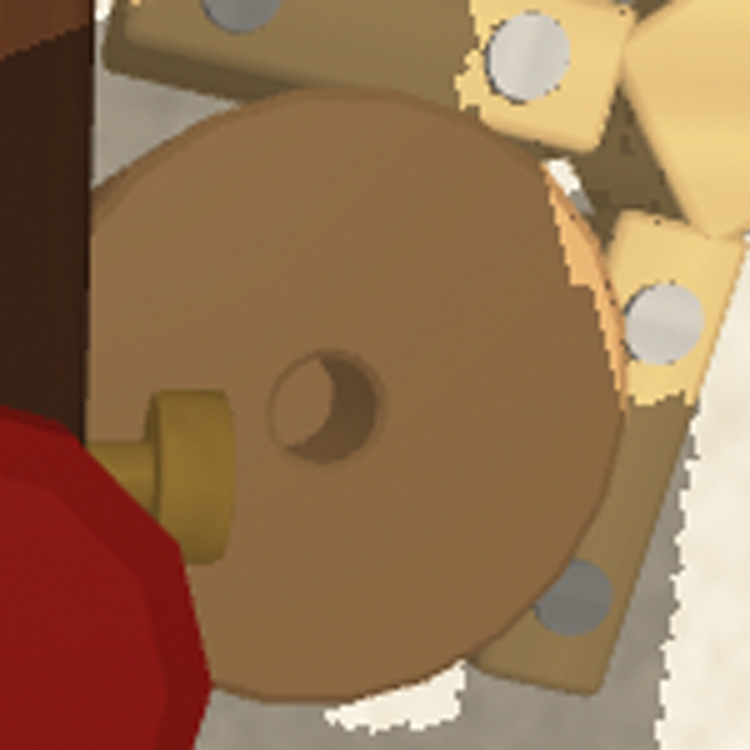

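Run:
```python
from h import *
w=load("w6");w5=load("w5")
print(onz(w,321.4,125,60))
# foot in w5: ellipse fit on visible outline pts (crop coords/5+offset)
pts=np.array([(345,88),(450,105),(545,165),(600,245),(628,400),(590,535),(480,645),(325,703),(215,687),(92,190),(230,107)],float)/5+[330,40]-.4
e=cv2.fitEllipse(pts.astype(np.float32));print(e[0],onz(w5,*e[0],60))
print("center-of-proj pts",np.mean([onz(w5,*q,60) for q in pts],0))
A=np.array([onz(w5,*q,60)[:2] for q in pts]);B=np.c_[2*A,np.ones(len(A))];x=np.linalg.lstsq(B,(A**2).sum(1),rcond=None)[0];print(x[:2],np.sqrt(x[2]+x[0]**2+x[1]**2))
c=-w["R"].T@w["t"];Mt=Rt(-20.56);print("tcp at w6",c-Mt@[0,-161,76.1])
```

```text
[555.7 -12.   60. ]
(393.1282043457031, 118.31561279296875) [555.  -10.2  60. ]
center-of-proj pts [565.70909091 -10.40909091  60.        ]
[554.94468984 -11.89907134] 34.49636907569714
tcp at w6 [531.91201105 -70.30799856  62.26646714]
```

```bash
python3 -m jog '[[[0.9,1,0.7],[0,0,0]],[[0.9,3,0.7],[0,0,0]],[[0.9,5,0.7],[0,0,0]],[[0.9,5,0.7],[0,0,0]]]'
python3 - <<'E'
from h import *
go([534,-69.2,57.7],-20.5)
E
```

```text
time_s: 5.7
position: [534.0, -69.3, 60.4]
tcp_rot: [0.696, -0.126, 0.126, -0.696]
wrist_force: [0.6, -0.1, -4.6]
gripper_width: 23.7
t 5.7 pos [534.  -69.3  60.4] xaz -20.56 F [ 0.6 -0.1 -4.6] w 23.7
SHIFT [-0.0, 2.7, 0.1] TURN [0.0, -0.001, -0.001] dist 3.0
```

```bash
python3 -m jog '[[[0,1,0],[0,0,0]],[[0,2,0],[0,0,0]],[[0,2.2,0],[0,0,0]]]'
python3 - <<'E'
from h import *
go([534,-69.2,57.7],-20.5)
E
```

```text
time_s: 6.0
position: [534.0, -69.2, 58.1]
tcp_rot: [0.696, -0.126, 0.126, -0.696]
wrist_force: [0.4, 0.3, -2.7]
gripper_width: 23.6
t 6.0 pos [534.  -69.2  58.1] xaz -20.55 F [ 0.4  0.3 -2.7] w 23.6
SHIFT [0.0, 0.4, 0.1] TURN [0.0, -0.001, -0.001] dist 0.0
```

```bash
python3 -m jog '[[[0,0.5,0],[0,0,0]],[[0,0.5,0],[0,0,0]]]';python3 -m jog '[[[0,0.5,0],[0,0,0]],[[0,0.5,0],[0,0,0]]]'
python3 - <<'E'
from h import *
go([534,-69.2,57.7],-20.5)
E
```

```text
time_s: 6.2
position: [534.0, -69.3, 57.8]
tcp_rot: [0.696, -0.126, 0.126, -0.696]
wrist_force: [-1.0, -0.5, -0.8]
gripper_width: 23.9
time_s: 6.4
position: [534.1, -69.4, 57.7]
tcp_rot: [0.696, -0.126, 0.126, -0.696]
wrist_force: [-3.5, 0.3, 4.8]
gripper_width: 23.7
t 6.4 pos [534.1 -69.4  57.7] xaz -20.56 F [-3.5  0.3  4.8] w 23.7
SHIFT [-0.1, -0.0, 0.1] TURN [0.001, -0.001, -0.001] dist 0.0
```

```bash
python3 -m jog '[[[0,-0.4,0],[0,0,0]],[[0,-0.4,0],[0,0,0]]]' 0;python3 -m jog '[[[0,0,0],[0,0,0]],[[0,0,0],[0,0,0]],[[0,0,0],[0,0,0]]]'
python3 - <<'E'
from h import *
s=snap("scene","s7");w=snap("wrist","w7");crop(s,290,170,390,270,"s7c",6)
go([534,-69.2,185],-20.5)
E
```

```text
time_s: 6.6
position: [534.5, -69.3, 58.3]
tcp_rot: [0.696, -0.126, 0.126, -0.696]
wrist_force: [0.5, -0.3, 0.3]
gripper_width: 33.0
time_s: 6.9
position: [534.6, -69.2, 58.2]
tcp_rot: [0.696, -0.126, 0.126, -0.696]
wrist_force: [0.4, -0.2, 0.2]
gripper_width: 42.8
t 7.0 pos [534.5 -69.2  58.2] xaz -20.56 F [ 0.4 -0.   0.4] w 43.1
SHIFT [-0.5, -126.8, -0.2] TURN [0.0, -0.001, 0.0] dist 127.0
```

View pics/s7c.png

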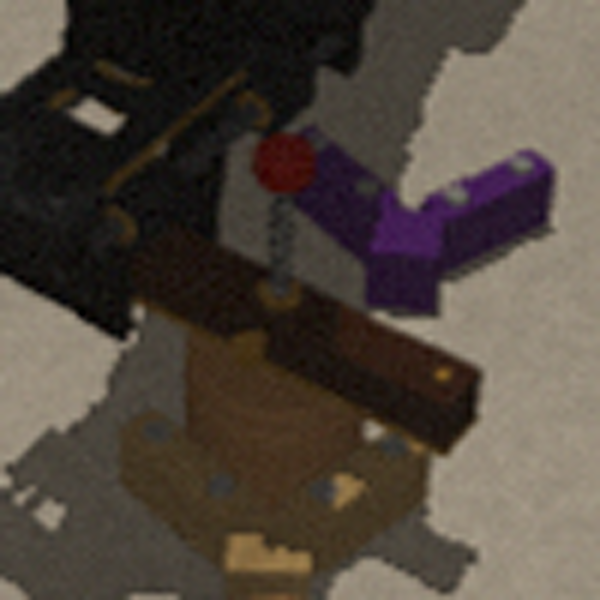

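View pics/w7.png

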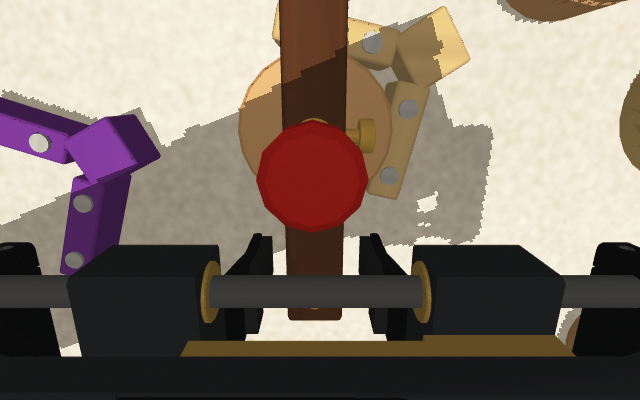

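```bash
python3 -m jog '[[[-0.5,-20,0],[0,0,0]],[[-0.5,-60,0],[0,0,0]],[[-0.5,-100,0],[0,0,0]],[[-0.5,-125,0],[0,0,0]],[[-0.5,-125,30],[0,0,0]]]' -1 10
python3 - <<'E'
from h import *
go([555.4,-12.2,165],-20.5)
E
```

```text
time_s: 7.5
position: [546.1, -44.9, 187.1]
tcp_rot: [0.696, -0.126, 0.131, -0.695]
wrist_force: [0.9, 0.2, -1.0]
gripper_width: 11.0
t 7.5 pos [546.1 -44.9 187.1] xaz -20.92 F [ 0.9  0.2 -1. ] w 11.0
SHIFT [-3.1, 22.1, 33.9] TURN [0.001, -0.007, 0.007] dist 41.0
```

```bash
python3 -m jog '[[[-2,0,20],[0,-0.007,0.007]],[[-3,8,34],[0,-0.007,0.007]],[[-3,20,34],[0,-0.007,0.007]],[[-3,22,34],[0,-0.007,0.007]],[[-3,22,34],[0,-0.007,0.007]]]'
python3 - <<'E'
from h import *
s=snap("scene","s8");crop(s,290,150,390,250,"s8c",6)
go([555.4,-12.2,157],-20.5)
E
```

```text
time_s: 8.0
position: [554.8, -13.3, 164.2]
tcp_rot: [0.696, -0.127, 0.126, -0.695]
wrist_force: [1.0, -0.3, 0.2]
gripper_width: 0.4
t 8.05 pos [555.2 -13.2 164.8] xaz -20.59 F [ 0.1  0.9 -0.2] w 0.5
SHIFT [-0.2, 7.8, 1.0] TURN [0.002, -0.002, -0.001] dist 8.0
```

View pics/s8c.png

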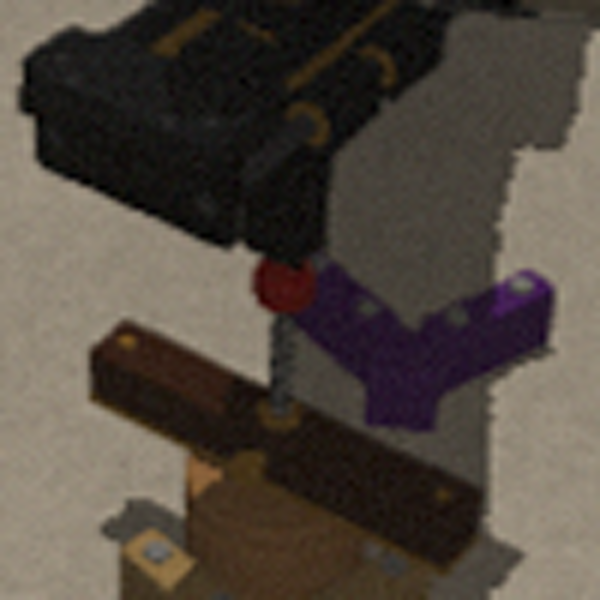

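```bash
python3 -m jog '[[[0,3,1],[0,0,0]],[[0,6,1],[0,0,0]],[[0,9,1],[0,0,0]],[[0,12,1],[0,0,0]],[[0,15,1],[0,0,0]]]'; python3 -m jog '[[[0,2,0],[0,0,0]],[[0,4,0],[0,0,0]],[[0,4,0],[0,0,0]]]'
python3 - <<'E'
from h import *
s=snap("scene","s9");crop(s,290,150,390,250,"s9c",6)
go([555.4,-12.2,137],-20.5)
E
```

```text
time_s: 8.55
position: [555.6, -12.5, 149.6]
tcp_rot: [0.696, -0.127, 0.126, -0.695]
wrist_force: [0.0, -0.5, 0.3]
gripper_width: 0.8
time_s: 8.85
position: [555.4, -12.4, 145.3]
tcp_rot: [0.696, -0.127, 0.126, -0.695]
wrist_force: [-0.7, 0.7, -0.3]
gripper_width: 0.2
t 8.9 pos [555.5 -12.4 145.5] xaz -20.59 F [-0.6  0.1 -0.9] w 0.2
SHIFT [-0.1, 8.5, 0.2] TURN [0.002, -0.002, -0.001] dist 8.0
```

View pics/s9c.png

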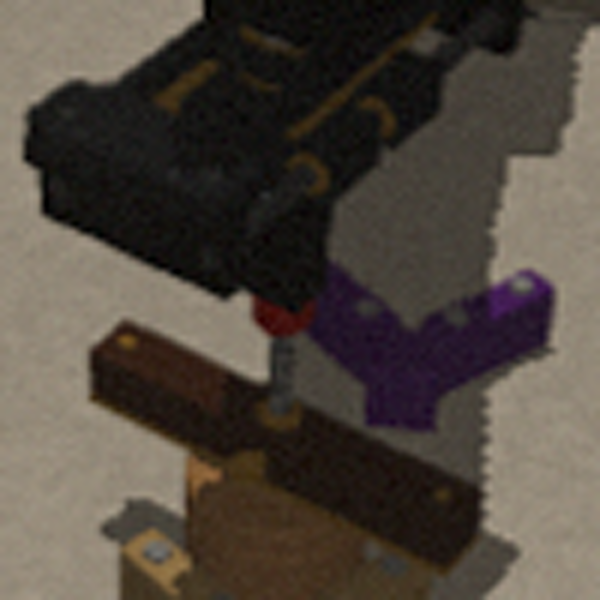

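```bash
python3 -m jog '[[[0,2,0],[0,0,0]],[[0,4,0],[0,0,0]],[[0,6,0],[0,0,0]],[[0,8,0],[0,0,0]],[[0,9,0],[0,0,0]]]'; python3 -m jog '[[[0,0.5,0],[0,0,0]],[[0,1,0],[0,0,0]],[[0,1,0],[0,0,0]]]';python3 -m jog '[[[0,0.5,0],[0,0,0]],[[0,1,0],[0,0,0]],[[0,1,0],[0,0,0]]]'
```

```text
time_s: 9.4
position: [555.4, -12.4, 136.3]
tcp_rot: [0.696, -0.127, 0.126, -0.695]
wrist_force: [1.0, 0.4, 0.7]
gripper_width: 0.7
time_s: 9.7
position: [555.4, -12.3, 135.2]
tcp_rot: [0.696, -0.127, 0.126, -0.695]
wrist_force: [-1.1, -0.4, 1.3]
gripper_width: 0.6
time_s: 10.0
position: [555.5, -12.4, 134.5]
tcp_rot: [0.696, -0.127, 0.126, -0.695]
wrist_force: [0.5, -0.4, 3.6]
gripper_width: 0.7
```

```bash
python3 -m jog '[[[0,0.5,0],[0,0,0]],[[0,1,0],[0,0,0]],[[0,1,0],[0,0,0]]]'
```

```text
time_s: 10.3
position: [556.1, -12.5, 134.4]
tcp_rot: [0.696, -0.126, 0.127, -0.695]
wrist_force: [-1.2, -1.7, 7.7]
gripper_width: 0.9
```

```bash
python3 -m jog '[[[0,0.5,0],[0,0,0]],[[0,1,0],[0,0,0]],[[0,1,0],[0,0,0]]]'
```

```text
time_s: 10.6
position: [556.8, -12.6, 134.4]
tcp_rot: [0.696, -0.126, 0.127, -0.695]
wrist_force: [-0.7, -1.3, 9.3]
gripper_width: 0.3
```

```bash
python3 -m jog '[[[0,-2,0],[0,0,0]],[[0,-25,0],[0,0,0]],[[0,-40,-20],[0,0,0]],[[0,-40,-60],[0,0,0]],[[0,-40,-60],[0,0,0]]]'
python3 - <<'E'
from h import *
s=snap("scene","s10");crop(s,290,170,390,270,"s10c",6);w=snap("wrist","w10")
go([534.3,-69.2,58.5],-20.5)
E
```

```text
time_s: 11.1
position: [534.2, -74.2, 174.3]
tcp_rot: [0.697, -0.128, 0.129, -0.694]
wrist_force: [0.7, -0.8, 0.7]
gripper_width: 0.5
t 11.2 pos [535.2 -69.6 174.2] xaz -20.73 F [ 0.3  0.9 -0.9] w 0.4
SHIFT [-1.2, 115.7, 0.3] TURN [0.002, -0.004, 0.002] dist 116.0
```

View pics/s10c.png

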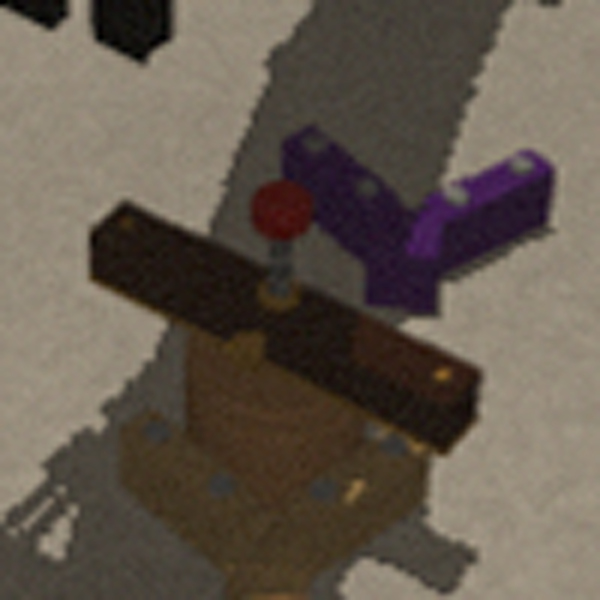

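View pics/w10.png

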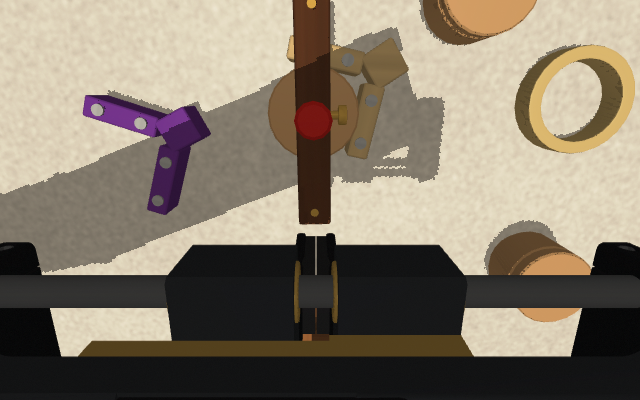

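Run:
```python
from h import *
w=load("w10");s=load("s10")
a=onz(w,311,3,86.5);b=onz(w,314.3,212,86.5);d=a-b;print(a,b,np.degrees(np.arctan2(-d[0],d[1])),(a+b)/2,np.linalg.norm(d))
print("knob",tri((w,312.7,120.5),(s,290+282/6-.4,170+210/6-.4)))
u=d/np.linalg.norm(d); c=(a+b)/2; go([*(c-60.5*u)[:2],58.2],-20.5)
print(c-60.5*u)
```

```text
[579.3  52.3  86.5] [531.5 -78.3  86.5] -20.102780540238882 [555.4 -13.   86.5] 139.07264288852784
knob (array([555.5, -13.4, 127.3]), [0.1, 0.1])
t 11.2 pos [535.2 -69.6 174.2] xaz -20.73 F [ 0.3  0.9 -0.9] w 0.4
SHIFT [-0.7, 116.0, -0.2] TURN [0.002, -0.004, 0.002] dist 116.0
[534.60583128 -69.81419319  86.5       ]
```

```bash
python3 -m jog '[[[-0.7,3,-0.2],[0.002,-0.006,0.002]],[[-0.7,8,-0.2],[0.002,-0.008,0.002]],[[-0.7,20,-0.2],[0.002,-0.008,0.002]],[[-0.7,40,-0.2],[0.002,-0.008,0.002]],[[-0.7,60,-0.2],[0.002,-0.008,0.002]]]' 0
python3 - <<'E'
from h import *
go([534.4,-69.5,58.2],-20.3)
E
```

```text
time_s: 11.7
position: [534.4, -69.1, 112.6]
tcp_rot: [-0.696, 0.124, -0.124, 0.696]
wrist_force: [0.8, -0.0, -0.2]
gripper_width: 32.5
t 11.7 pos [534.4 -69.1 112.6] xaz -20.23 F [ 0.8 -0.  -0.2] w 32.5
SHIFT [0.2, 54.4, -0.4] TURN [-0.0, 0.001, -0.001] dist 54.0
```

```bash
python3 -m jog '[[[0.2,0,-0.4],[0,0,0]],[[0.2,10,-0.4],[0,0,0]],[[0.2,30,-0.4],[0,0,0]],[[0.2,48,-0.4],[0,0,0]],[[0.2,54,-0.4],[0,0,0]]]'; python3 -m jog '[[[0,0,0],[0,0,0]],[[0,0,0],[0,0,0]]]'
python3 - <<'E'
from h import *
go([534.4,-69.5,58.2],-20.3)
E
```

```text
time_s: 12.2
position: [533.8, -69.3, 57.2]
tcp_rot: [-0.696, 0.125, -0.123, 0.696]
wrist_force: [-1.0, 0.4, -0.8]
gripper_width: 43.0
time_s: 12.4
position: [534.2, -69.2, 57.9]
tcp_rot: [-0.696, 0.124, -0.124, 0.696]
wrist_force: [0.5, -0.1, 0.5]
gripper_width: 43.7
t 12.4 pos [534.2 -69.2  57.9] xaz -20.2 F [ 0.5 -0.1  0.5] w 43.7
SHIFT [0.2, -0.3, -0.2] TURN [-0.001, 0.002, -0.001] dist 0.0
```

```bash
python3 -m jog '[[[0.2,-0.3,0],[0,0,0]],[[0.2,-0.3,0],[0,0,0]],[[0.2,-0.3,0],[0,0,0]],[[0.2,-0.3,0],[0,0,0]],[[0.2,-0.3,0],[0,0,0]]]' -1 45; python3 -m jog '[[[0,0,0],[0,0,0]],[[0,0,0],[0,0,0]]]'; python3 -m jog '[[[0,-5,0],[0,0,0]],[[0,-25,0],[0,0,0]],[[0,-50,0],[0,0,0]],[[0,-50,0],[0,0,0]],[[0,-50,0],[0,0,0]]]'
python3 - <<'E'
from h import *
w=snap("wrist","w11");s=snap("scene","s11");crop(s,290,140,390,270,"s11c",5)
go([477.5,-317.0,110],-20.5)
E
```

```text
time_s: 12.9
position: [534.6, -69.3, 58.5]
tcp_rot: [-0.696, 0.124, -0.124, 0.696]
wrist_force: [-0.7, 0.1, 2.9]
gripper_width: 23.4
time_s: 13.1
position: [534.7, -69.3, 58.6]
tcp_rot: [-0.696, 0.124, -0.124, 0.696]
wrist_force: [-0.8, -0.5, 2.2]
gripper_width: 23.6
time_s: 13.6
position: [534.5, -69.5, 108.3]
tcp_rot: [-0.696, 0.124, -0.124, 0.696]
wrist_force: [0.9, 0.4, -3.9]
gripper_width: 23.9
t 13.7 pos [533.8 -69.4 107.2] xaz -20.21 F [-0.2  0.4 -3.9] w 23.6
SHIFT [32.7, -2.8, -251.8] TURN [0.0, 0.005, -0.003] dist 254.0
```

View pics/w11.png

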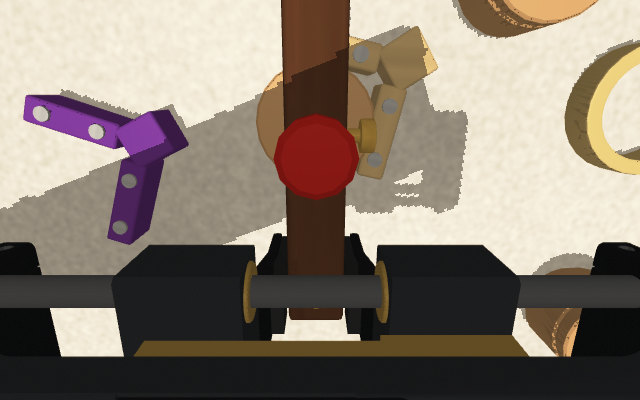

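View pics/s11c.png

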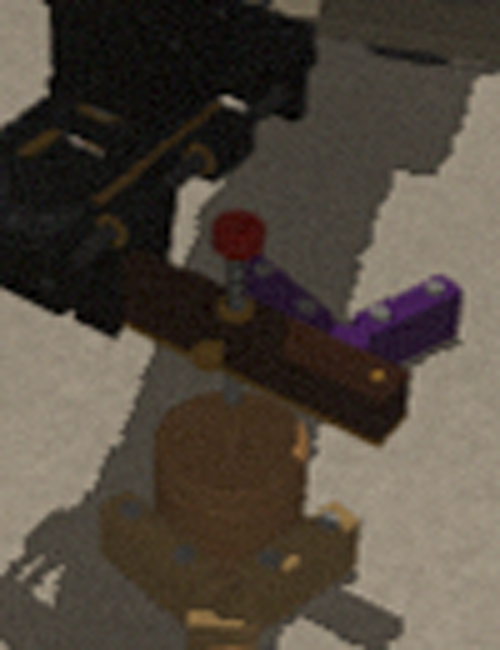

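```bash
python3 -m jog '[[[5,-3,-36],[0,0,0]],[[11,-3,-83],[0,0.001,-0.003]],[[17,-3,-129],[0,0.002,-0.003]],[[23,-3,-175],[0,0.004,-0.003]],[[29,-3,-220],[0,0.005,-0.003]]]';  python3 - <<'E'
from h import *
go([477.5,-317.0,112],-20.5)
E
```

```text
time_s: 14.2
position: [483.6, -287.5, 108.9]
tcp_rot: [-0.696, 0.126, -0.125, 0.696]
wrist_force: [1.7, -0.8, -2.9]
gripper_width: 23.8
t 14.2 pos [ 483.6 -287.5  108.9] xaz -20.5 F [ 1.7 -0.8 -2.9] w 23.8
SHIFT [4.6, -3.1, -29.7] TURN [-0.0, -0.0, -0.002] dist 30.0
```

```bash
python3 -m jog '[[[4,-3,-24],[0,0,0]],[[4.6,-3,-29.7],[0,0,-0.002]],[[4.6,-3,-29.7],[0,0,-0.002]],[[4.6,-3,-29.7],[0,0,-0.002]]]';  python3 - <<'E'
from h import *
w=snap("wrist","w12");s=snap("scene","s12");crop(s,190,120,300,230,"s12c",6)
go([477.5,-317.0,71],-20.5)
E
```

```text
time_s: 14.6
position: [477.8, -315.2, 111.1]
tcp_rot: [-0.695, 0.125, -0.125, 0.696]
wrist_force: [0.9, 0.0, -2.6]
gripper_width: 23.6
t 14.7 pos [ 478.1 -315.1  111.6] xaz -20.36 F [ 0.1 -0.5 -2.6] w 23.8
SHIFT [0.1, 40.6, -2.0] TURN [-0.001, 0.002, -0.0] dist 41.0
```

View pics/w12.png

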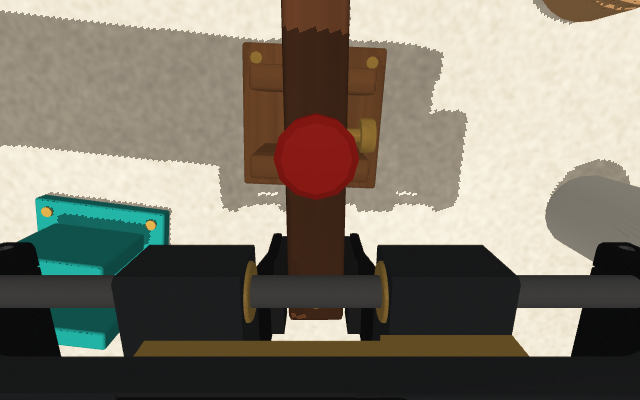

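View pics/s12c.png

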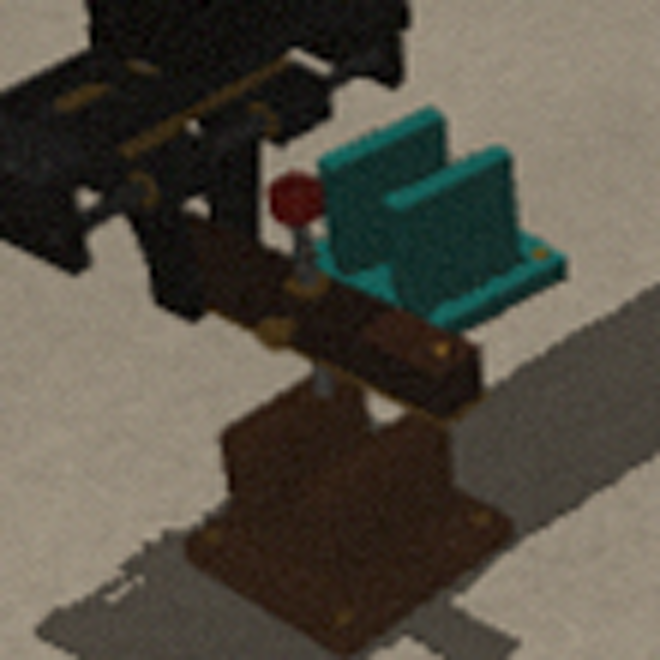

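```bash
python3 -m jog '[[[0,10,-2],[-0.001,0.001,0]],[[0,22,-2],[-0.001,0.001,0]],[[0,32,-2],[-0.001,0.001,0]],[[0,38,-2],[-0.001,0.001,0]],[[0,38.5,-2],[-0.001,0.001,0]]]';python3 -m jog '[[[0,1,0],[0,0,0]],[[0,1.5,0],[0,0,0]]]';  python3 - <<'E'
from h import *
go([477.5,-317.0,68.6],-20.5)
E
```

```text
time_s: 15.2
position: [476.7, -316.5, 71.7]
tcp_rot: [-0.696, 0.126, -0.125, 0.696]
wrist_force: [-0.1, 0.1, -1.8]
gripper_width: 23.6
time_s: 15.4
position: [476.8, -316.6, 70.3]
tcp_rot: [-0.696, 0.126, -0.125, 0.696]
wrist_force: [-1.1, -0.4, -3.4]
gripper_width: 23.5
t 15.4 pos [ 476.8 -316.6   70.3] xaz -20.41 F [-1.1 -0.4 -3.4] w 23.5
SHIFT [0.8, 1.7, -0.1] TURN [-0.0, 0.001, -0.002] dist 2.0
```

```bash
python3 -m jog '[[[0.5,0.6,0],[0,0,0]],[[0.5,1.2,0],[0,0,-0.001]],[[0.5,1.2,0],[0,0,-0.001]]]';python3 -m jog '[[[0,0.5,0],[0,0,0]],[[0,0.5,0],[0,0,0]]]';  python3 - <<'E'
from h import *
go([477.5,-317.0,68.6],-20.5)
E
```

```text
time_s: 15.7
position: [477.3, -316.8, 69.2]
tcp_rot: [-0.696, 0.126, -0.125, 0.696]
wrist_force: [-0.7, 0.4, -2.2]
gripper_width: 23.4
time_s: 15.9
position: [477.4, -316.9, 68.8]
tcp_rot: [-0.696, 0.125, -0.125, 0.696]
wrist_force: [-0.3, -0.0, -2.4]
gripper_width: 23.5
t 15.9 pos [ 477.4 -316.9   68.8] xaz -20.42 F [-0.3 -0.  -2.4] w 23.5
SHIFT [0.1, 0.2, -0.1] TURN [-0.0, 0.001, -0.0] dist 0.0
```

```bash
python3 -m jog '[[[0,0.5,0],[0,0,0]],[[0,0.5,0],[0,0,0]]]';python3 -m jog '[[[0,0.4,0],[0,0,0]],[[0,0.4,0],[0,0,0]]]';  python3 - <<'E'
from h import *
go([477.5,-317.0,68.6],-20.5)
E
```

```text
time_s: 16.1
position: [477.4, -316.9, 68.6]
tcp_rot: [-0.696, 0.125, -0.125, 0.696]
wrist_force: [-2.4, 0.3, 1.0]
gripper_width: 23.5
time_s: 16.3
position: [477.5, -317.0, 68.5]
tcp_rot: [0.696, -0.125, 0.125, -0.696]
wrist_force: [-3.4, 0.5, 4.5]
gripper_width: 23.6
t 16.3 pos [ 477.5 -317.    68.5] xaz -20.42 F [-3.4  0.5  4.5] w 23.6
SHIFT [0.0, -0.1, -0.0] TURN [0.0, 0.001, -0.0] dist 0.0
```

Seated on the saddle. Release.

```bash
python3 -m jog '[[[0,-0.2,0],[0,0,0]],[[0,-0.2,0],[0,0,0]]]' 0;python3 -m jog '[[[0,0,0],[0,0,0]],[[0,0,0],[0,0,0]],[[0,0,0],[0,0,0]]]'; python3 -m jog '[[[0,-20,0],[0,0,0]],[[0,-65,0],[0,0,0]],[[0,-110,0],[0,0,0]],[[0,-140,0],[0,0,0]],[[0,-140,0],[0,0,0]]]' -1 20
python3 - <<'E'
from h import *
w=snap("wrist","w13");s=snap("scene","s13");crop(s,190,120,300,230,"s13c",6)
a=0
go([430,150,200],-20.5)
E
```

```text
time_s: 16.5
position: [477.8, -317.1, 68.8]
tcp_rot: [0.696, -0.125, 0.126, -0.696]
wrist_force: [0.0, 0.5, -0.3]
gripper_width: 32.9
time_s: 16.8
position: [477.9, -317.0, 68.8]
tcp_rot: [0.696, -0.125, 0.126, -0.696]
wrist_force: [0.1, -1.0, -0.1]
gripper_width: 42.7
time_s: 17.3
position: [479.8, -318.0, 213.7]
tcp_rot: [0.697, -0.123, 0.128, -0.695]
wrist_force: [0.6, -0.2, -0.1]
gripper_width: 11.4
t 17.4 pos [ 477.9 -317.2  209. ] xaz -20.42 F [ 0.1  0.5 -1. ] w 4.3
SHIFT [-207.9, 8.5, 421.1] TURN [0.0, 0.001, 0.002] dist 470.0
```

View pics/w13.png

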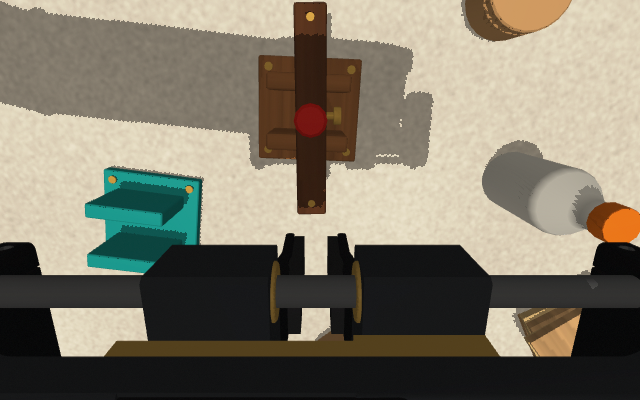

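View pics/s13c.png

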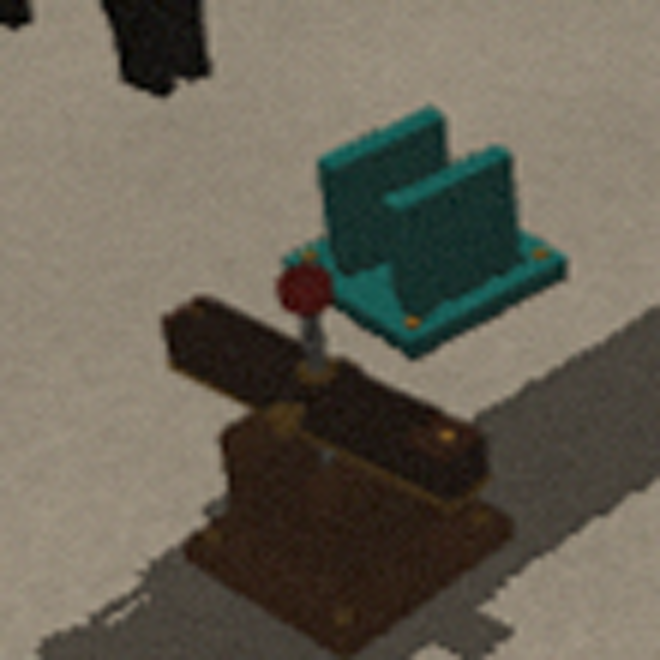

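Run:
```python
from h import *
print("knob",tri((load("w13"),310,119.5),(load("s13"),190+305/6-.4,120+290/6-.4)))
go([425,260,205],-2.6)
```

```text
knob (array([ 498.4, -260.9,  135.8]), [0.6, 0.6])
t 17.4 pos [ 477.9 -317.2  209. ] xaz -20.42 F [ 0.1  0.5 -1. ] w 4.3
SHIFT [-251.0, 3.4, 522.4] TURN [0.001, -0.311, 0.002] dist 580.0
```

```bash
python3 -m jog '[[[-15,0,32],[0,-0.02,0]],[[-35,0,73],[0,-0.04,0]],[[-55,0,114],[0,-0.06,0]],[[-75,0,156],[0,-0.08,0]],[[-95,1,198],[0,-0.11,0]]]'
python3 - <<'E'
from h import *
go([425,260,205],-2.6)
E
```

```text
time_s: 17.9
position: [456.8, -96.7, 206.3]
tcp_rot: [0.702, -0.087, 0.086, -0.702]
wrist_force: [0.4, 0.7, 0.4]
gripper_width: 0.4
t 17.9 pos [456.8 -96.7 206.3] xaz -14.09 F [0.4 0.7 0.4] w 0.4
SHIFT [-117.6, 1.2, 338.2] TURN [0.001, -0.2, -0.001] dist 358.0
```

```bash
python3 -m jog '[[[-15,0,43],[0,-0.03,0]],[[-30,0,86],[0,-0.06,0]],[[-45,0,129],[0,-0.09,0]],[[-60,0,172],[0,-0.12,0]],[[-75,1,215],[0,-0.15,0]]]'
python3 - <<'E'
from h import *
go([425,260,205],-2.6)
E
```

```text
time_s: 18.4
position: [435.2, 131.5, 204.1]
tcp_rot: [0.707, -0.034, 0.033, -0.706]
wrist_force: [1.4, -0.5, -0.2]
gripper_width: 0.4
t 18.4 pos [435.2 131.5 204.1] xaz -5.45 F [ 1.4 -0.5 -0.2] w 0.4
SHIFT [-22.4, -1.0, 127.0] TURN [0.001, -0.05, -0.002] dist 129.0
```

```bash
python3 -m jog '[[[-9,-1,45],[0,-0.02,0]],[[-16,-1,80],[0,-0.04,0]],[[-19,-1,97],[0,-0.05,0]],[[-19,-1,97],[0,-0.05,0]],[[-19,-1,97],[0,-0.05,0]]]'
python3 - <<'E'
from h import *
w=snap("wrist","w14")
go([419.6,294.4,102],-2.6)
E
```

```text
time_s: 18.9
position: [425.0, 229.2, 203.8]
tcp_rot: [0.707, -0.017, 0.014, -0.706]
wrist_force: [-0.1, -0.6, -0.3]
gripper_width: 0.0
t 18.95 pos [425.4 228.6 204.1] xaz -2.65 F [ 0.  -1.3 -0.4] w 0.6
SHIFT [-8.4, 102.0, 65.6] TURN [0.002, -0.001, -0.004] dist 122.0
```

View pics/w14.png

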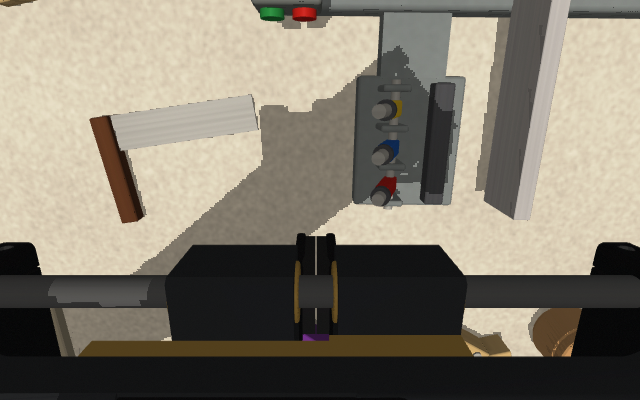

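Run:
```python
from h import *
w=load("w14")
for u,v,z in((378,111,115.5),(377.5,157,108),(377.5,198,100.5)): print(onz(w,u,v,z))
crop(w,350,60,470,220,"w14c",5)
```

```text
[470.3 292.7 115.5]
[471.4 259.6 108. ]
[472.7 226.  100.5]
```

View pics/w14c.png

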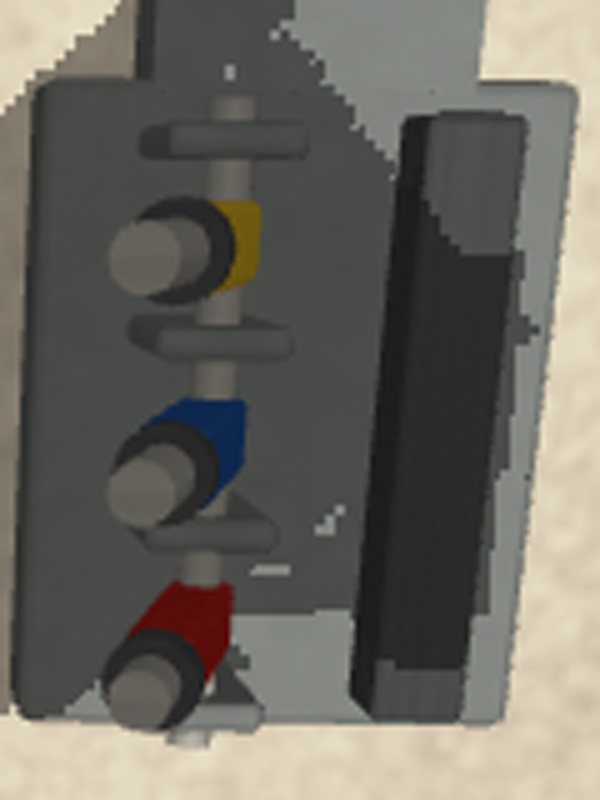

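```bash
python3 - <<'E'
from h import *
go([425,293,100],-2.6)
go([515,293,100],-2.6)
E
python3 -m jog '[[[-2,0,25],[0,0,-0.003]],[[-3,0,58],[0,0,-0.003]],[[-3,20,65],[0,0,-0.003]],[[-3,50,65],[0,0,-0.003]],[[-3,85,65],[0,0,-0.003]]]';python3 - <<'E'
from h import *
go([425,293,100],-2.6)
E
```

```text
t 18.95 pos [425.4 228.6 204.1] xaz -2.65 F [ 0.  -1.3 -0.4] w 0.6
SHIFT [-3.0, 104.0, 64.5] TURN [0.002, -0.001, -0.004] dist 122.0
t 18.95 pos [425.4 228.6 204.1] xaz -2.65 F [ 0.  -1.3 -0.4] w 0.6
SHIFT [86.9, 103.6, 68.6] TURN [0.002, -0.001, -0.004] dist 152.0
time_s: 19.45
position: [426.0, 292.5, 118.1]
tcp_rot: [0.708, -0.017, 0.017, -0.706]
wrist_force: [0.2, -0.3, -0.2]
gripper_width: 0.3
t 19.45 pos [426.  292.5 118.1] xaz -2.75 F [ 0.2 -0.3 -0.2] w 0.3
SHIFT [-1.0, 18.1, 0.5] TURN [0.002, -0.003, 0.001] dist 18.0
```

```bash
python3 -m jog '[[[0,10,0.5],[0,0,0]],[[0,17,0.5],[0,0,0]],[[0,18,0.5],[0,0,0]]]'
python3 - <<'E'
from h import *
s=snap("scene","s15");crop(s,410,140,510,260,"s15c",5)
go([515,293,100],-2.6)
E
```

```text
time_s: 19.75
position: [426.5, 292.5, 100.4]
tcp_rot: [0.708, -0.017, 0.018, -0.706]
wrist_force: [-0.5, -0.0, -0.4]
gripper_width: 0.4
t 19.8 pos [426.6 292.9 100.9] xaz -2.8 F [-0.7 -0.3  0.6] w 0.3
SHIFT [88.3, 1.0, 4.4] TURN [0.001, -0.003, 0.001] dist 88.0
```

View pics/s15c.png

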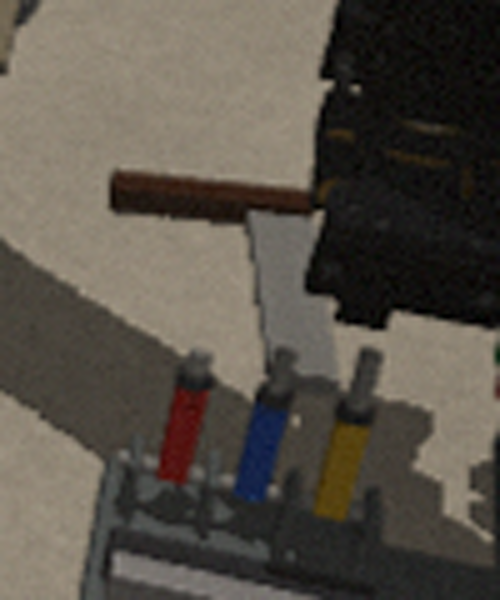

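```bash
python3 -m jog '[[[12,1,1],[0,0,0]],[[24,1,1.5],[0,0,0]],[[36,1,2],[0,0,0]],[[48,1,2.5],[0,0,0]],[[58,1,3],[0,0,0]]]';python3 -m jog '[[[10,0,0.5],[0,0,0]],[[20,0,1],[0,0,0]],[[30,0,1.5],[0,0,0]],[[30,0,1.5],[0,0,0]]]'
python3 - <<'E'
from h import *
s=snap("scene","s16");crop(s,410,140,510,260,"s16c",5)
go([515,293,100],-2.6)
E
```

```text
time_s: 20.3
position: [486.1, 292.9, 99.9]
tcp_rot: [0.707, -0.017, 0.018, -0.706]
wrist_force: [1.5, -0.7, 1.4]
gripper_width: 0.4
time_s: 20.7
position: [517.5, 292.6, 99.8]
tcp_rot: [0.707, -0.017, 0.018, -0.707]
wrist_force: [-1.0, -1.2, -0.3]
gripper_width: 0.5
t 20.75 pos [516.5 292.9  99.8] xaz -2.87 F [-0.6  0.2 -0.3] w 0.4
SHIFT [-1.5, -0.2, -0.0] TURN [0.001, -0.005, 0.001] dist 1.0
```

View pics/s16c.png

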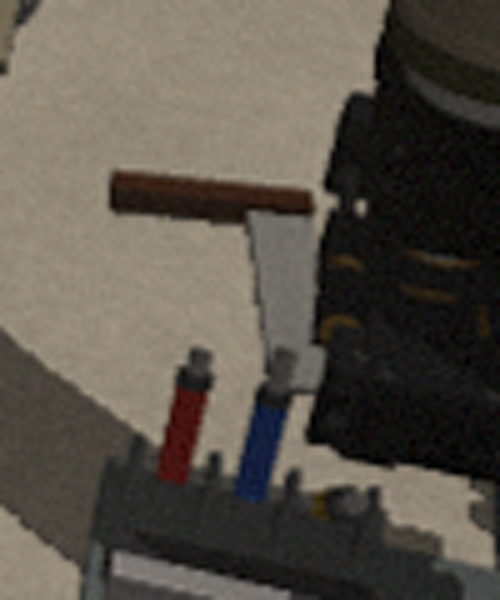

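Yellow lies down; red and blue are still parked. I'll retreat straight up, then move away and check.

```bash
python3 -m jog '[[[0,-30,0],[0,0,0]],[[0,-75,0],[0,0,0]],[[0,-120,0],[0,0,0]],[[-20,-120,-40],[0,0,0]],[[-40,-120,-80],[0,0,0]]]';python3 -m jog '[[[-20,0,-40],[0,0,0]],[[-40,0,-60],[0,0,0]],[[-40,0,-60],[0,0,0]],[[-40,0,-60],[0,0,0]]]'
python3 - <<'E'
from h import *
s=snap("scene","s17");t=snap("top","t17");crop(s,410,180,510,270,"s17c",7)
crop(t,170,190,250,250,"t17c",8);go([0,0,0],0)
E
```

```text
time_s: 21.25
position: [471.7, 216.2, 220.8]
tcp_rot: [-0.707, 0.016, -0.017, 0.707]
wrist_force: [0.4, -1.2, 0.3]
gripper_width: 0.5
time_s: 21.65
position: [428.8, 158.0, 221.0]
tcp_rot: [0.707, -0.015, 0.018, -0.707]
wrist_force: [0.2, 0.9, -0.6]
gripper_width: 0.5
t 21.75 pos [429.1 159.1 220.8] xaz -2.62 F [0.1 0.2 0.7] w 0.3
SHIFT [-422.0, 219.4, -178.8] TURN [-0.001, -0.046, 0.003] dist 508.0
```

View pics/s17c.png

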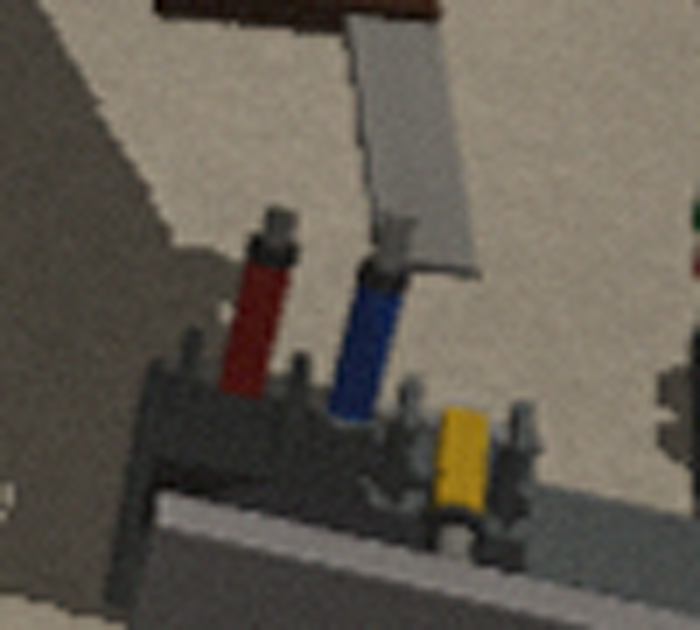

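View pics/s17.png

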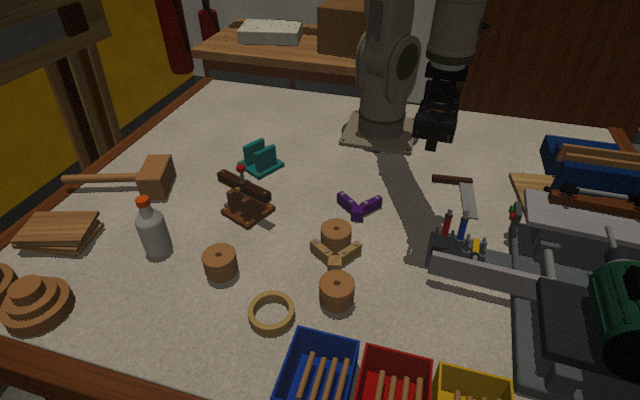

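View pics/t17.png

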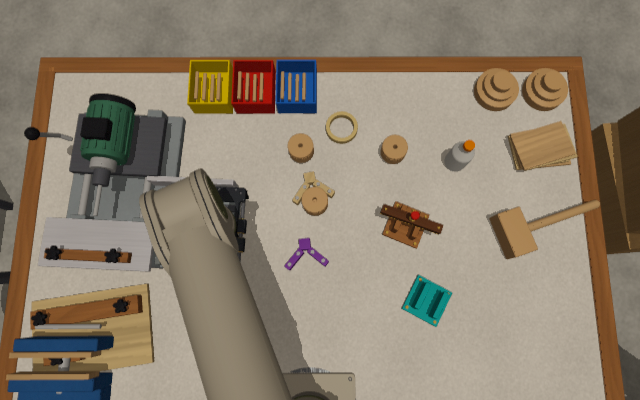

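Run:
```python
from h import *
t=load("t17");s=load("s17")
def red(f,x0,y0,x1,y1):
    h=cv2.cvtColor(f["color"],cv2.COLOR_BGR2HSV)[y0:y1,x0:x1].astype(int);m=((h[...,0]<4)|(h[...,0]>175))&(h[...,1]>170)&(h[...,2]>60);yy,xx=np.nonzero(m);print(m.sum());return xx.mean()+x0,yy.mean()+y0
a=red(t,400,200,430,230);b=red(s,225,150,260,185);print(a,b,tri((t,*a),(s,*b)))
a=red(load("top0"),400,200,430,230);b=red(load("scene0"),225,140,260,185);print(a,b,tri((load("top0"),*a),(load("scene0"),*b)))
from bench import arm; arm.job_done()
```

```text
52
43
(np.float64(414.86538461538464), np.float64(215.1153846153846)) (np.float64(240.41860465116278), np.float64(167.1627906976744)) (array([ 497.1, -261.9,  136.9]), [0.1, 0.1])
56
42
(np.float64(416.23214285714283), np.float64(213.53571428571428)) (np.float64(239.02380952380952), np.float64(159.47619047619048)) (array([ 497.3, -261.9,  158.6]), [0.6, 0.6])
the job is handed in; nothing more can be done
```

The hole in the foot in the V-stop is 24 mm deep, so I flipped the yellow stop and handed the job in at about 22 s of the 53 s allowed.

- **Measuring:** I stood the gauge on the foot and eased the rod down by its knob. It stopped firmly at a reading of about 23.6 mm, pressed with at most about 9 N.
- **Gauge:** I gripped the stock, not the knob, to carry the gauge back across the brown saddle. The knob's final height was 136.9 mm, which puts the rod at about 24.1 mm. An earlier check using the wrist camera gave about 25.2 mm, which is within that camera's error.
- **Stop:** In the last scene picture the yellow stop lies down and the blue and red ones are still parked.
- **Bench:** The last pictures show the three feet, the glue, the tape and the look-alikes where they began. The gauge is back in its original place on the saddle, and the robot is clear of everything. No check failed.

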